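# Switch off the story-time speaker and set it on its charging dock

## Task

Story time is over: turn the big volume knob on the speaker's sloping front panel anticlockwise all the way to its off stop, then pick the speaker up and lower it, without dropping it, into the white charging dock. It must sit fully down, level in the dock and the right way round for charging: its back to the dock's raised back rest and its grille facing out over the dock's low front. Do not tip the speaker over, and leave the pencil cup, the tape roll and the stapler where they are.

Things in the scene. Friction and masses are not known exactly. Their poses are not given: they have to be found in the camera images.
- speaker_center (a point): Centre of the loose portable speaker (0.65-1 kg), 84 mm above its underside: white, wooden side cheeks, 120 mm deep (x), 180 wide (y), body 102 high, 168 with the carry handle. z up, -x out of the front (grille), +x out of the back (two brass contacts). Above the 69 mm high front the body slopes back at 30 degrees from level as a black control panel.
- speaker_handle (a point): Middle of the carry handle's wooden bar; axes as speaker_center. The bar runs along y, 136 mm long, 20 x 20 mm, flat sides, 158 mm above the speaker's underside and 32 mm to +x of speaker_center; 46 mm of clear space under the bar, posts 62 mm either side of its middle. The centre of mass is about 16 mm in front (-x) of the bar.
- speaker_grille (a point): Middle of the speaker's front grille: 60 mm in front of (-x of) speaker_center and 34 mm above the underside; same axes.
- knob_grip (a point): On the axis of the volume knob (ribbed aluminium, 44 mm diameter, standing 34 mm out of the sloping panel), 24 mm out of the panel and 10 mm below the knob's flat end. z is the knob's axis out of the panel, leaning 30 degrees from vertical to the speaker's front; x and y turn with the knob. Nothing else stands over 3 mm above the panel within 70 mm of the axis.
- volume (a joint): Angle of the volume knob in rad: 0 is the anticlockwise off stop (orange pointer at the red tick, low left); it grows as the knob turns clockwise seen from outside, to 4.7. Light friction, 0.05 N m; stays where it is left.
- dock_seat (a point): Middle of the seat (black floor) of the white charging dock, fixed to the table; 10 mm above the table. z up, -x out of the low front (green light), +x to the back rest (48 mm above the table). Seat 128 mm deep (x), 188 wide (y): 4 mm play round the speaker's foot; rims 10 mm above the seat, sloped inside. Docked, speaker_center is 84 mm above this point, axes parallel.
- pencil_cup: Bystander: grey cup of coloured pencils, 77 mm diameter, 169 mm high with pencils, origin at the underside. Leave it where it is.
- tape_roll: Bystander: roll of masking tape lying flat, 104 mm diameter, 25 mm high, origin at the underside. Leave it where it is.
- stapler: Bystander: red and black desk stapler, 150 mm long (y), 36 mm wide, 52 mm high, origin at the underside. Leave it where it is.
Things that resemble listed ones, but are neither listed nor needed, are in the scene too. Leave any purple look-alike of the part that bears speaker_center alone.

How it is judged:
By the outcome, as a careful person would: the job done as asked, in the order asked, and still so for the second after the job is handed in, with the robot touching nothing.
It also fails if it takes over 64 s, if anything falls off the work surface, if the arm or the gripper's body presses on something with over 40 N, if the wrist force passes 120 N, or if a joint passes its speed limit or range.

## Robot

A 6-joint arm with a two-finger parallel gripper is mounted at the origin on a cart in front of the work surface, level with it; the furniture and walls round the work are solid. World frame = base frame: x ahead of the robot, y to its left, z up, the work surface at z = 0. Lengths are in m, angles in rad, forces in N, time in s.
With the tool pointing down it reaches from about 0.3 to 0.825 m from the base axis. Payload 5.4 kg.
Tool frame: the origin (TCP) lies at the very end of the fingers, on their centre line; the grasp point (between the pads) lies 19 mm behind it; z points along the fingers, y is the line along which they close (so a half turn about z gives the same grasp; the last joint's range is limited). The gripper opens to 92 mm and grips with 3 to 60 N. Pads are 20 mm wide; open, the fingers measure 128 mm over their backs; the gripper's body (75 mm by 189 mm) begins 69 mm behind the grasp point.
Start: joints at [-1.41, 0.158, 1.597, -0, 1.386, -0.21], TCP at [0.208, -0.536, 0.215] pointing down, gripper open.
Joint ranges: [-2.91, 2.91], [-0.94, 2.29], [0.18, 2.7], [-1.29, 4.43], [0.17, 2.64], [-3, 3]. Speed limits (rad/s): [2.57, 2.57, 3.14, 3.14, 3.14, 3.14].

## Interface

Orientations are given as a unit quaternion [x, y, z, w].
In Python, from rig import ctrl gives the robot as it stands.
- The arm moves only by the tool move_arm, never from a script. Its argument "series" is a list of rows, each an object of numbers: "x", "y", "z": the shift along the world's x, y, z in mm; "turn": the turn about the world's z in rad; "grip": the opening, from 0 (shut) to 1 (fully open). In form: [{"x": .., "y": .., "z": .., "turn": .., "grip": ..}, ...]. A call has 1 to 5 rows; each row shifts and turns the commanded pose from where the row before left it; what a row does not reach is not made up. A row lasts 1/8 s, in which the tool goes at most 62.5 mm and 10.7 degrees, less where a joint would pass 70% of its speed; a pose out of reach is approached as far as the arm can. A call is refused whole if a number of a shift passes 62.5 or a number of a turn 0.188, either way. A call with a gripper value outside its range is refused whole. The fingers move at their own pace and stop on an object; the grip force is fixed at half the most. Time passes only in rows, so rows that do not move let the fingers close. It gives the time, the measured TCP pose, the force, the opening and the grip force at its end, in the units of the state.
- ctrl.get_state(): the state, without advancing time (a new reading comes with each control period).
- ctrl.camera(name): name is "scene" or "side" or "wrist"; returns the picture (480x640x3 uint8, red, green, blue); there is no depth.
- ctrl.camera_params(name): a dict with "vertical_fov" (degrees; the focal length in pixels is half the picture's height over the tangent of half this angle, whatever the lens; pixels are square), "cx", "cy" (the principal point, pixels), "view" (4x4, takes a point from world to camera coordinates). Camera axes: x right, y down, z forward; pixel columns grow to the right and rows downward; lengths in m; the calibration is good to about 2 mm. A picture is of the moment at which its call begins: read the wrist's pose just before it. camera_params takes no time and is no camera call; for the wrist camera it gives the pose at the moment of the call.
- ctrl.job_done(): hands the job in; it is judged then, once.
The state is a dict: "time_s": time; "q": joint angles; "qvel": joint speeds; "tau": joint torques, N m; "tool_pos": TCP position; "ee_rot": TCP orientation; "ft_force": force on the tool from outside, world axes, zero at the start; "moment": the same for the moment, N m; "finger_gap": finger opening in m; "grip_force": force on a finger pad.
Only numpy, scipy, OpenCV 4.12 (cv2) and the standard library are available. Lean on these libraries where they do the work, as an engineer would, in place of code of your own. Each camera call takes 0.05 s, during which the arm holds its last target. There are 200 camera calls.

## Working session

There is one attempt and no reset: what is moved stays moved. The work goes in short steps, Python scripts to look and compute and a tool call to move; the robot and the scene stay as the last step left them, time stands still between calls to the robot, and variables do not carry over. Pictures are saved under pics/ and viewed, at most 10 in all, crops included, and the job is handed in when it is done.

Besides the shell and the picture viewer there is one more tool, called after "Call:" as name(argument=value, ...) on one line, values as JSON. move_arm: Moves the arm, as the interface text tells. Its arguments: {"type":"object","properties":{"series":{"type":"array","items":{"type":"object","properties":{"x":{"type":"number"},"y":{"type":"number"},"z":{"type":"number"},"turn":{"type":"number"},"grip":{"type":"number"}}}}},"required":["series"]}

```bash
mkdir -p pics; ls
cat > h.py <<'E'
import numpy as np,cv2
from rig import ctrl
def snap(n,f):
    p=ctrl.camera_params(n);im=ctrl.camera(n);cv2.imwrite(f,im[:,:,::-1]);return p,im
def P(p):
    f=240/np.tan(np.radians(p["vertical_fov"])/2);return f,p["cx"],p["cy"],np.array(p["view"])
def plane(p,u,v,z):
    f,cx,cy,V=P(p);R=V[:3,:3];c=-R.T@V[:3,3];d=R.T@np.array([(u-cx)/f,(v-cy)/f,1]);return c+d*(z-c[2])/d[2]
def ray(p,u,v):
    f,cx,cy,V=P(p);R=V[:3,:3];c=-R.T@V[:3,3];d=R.T@np.array([(u-cx)/f,(v-cy)/f,1]);return c,d/np.linalg.norm(d)
def proj(p,X):
    f,cx,cy,V=P(p);q=V[:3,:3]@np.array(X)+V[:3,3];return f*q[0]/q[2]+cx,f*q[1]/q[2]+cy
E
python3 - <<'E'
from h import *
for n in("scene","side"):
    p,im=snap(n,f"pics/{n}0.png");print(n,p["vertical_fov"],p["cx"],p["cy"],np.round(p["view"],4).tolist())
s=ctrl.get_state();print(s)
E
```

```text
pics
scene 45.6074276190807 323.00117506271977 241.33114934353128 [[0.7961, -0.6051, -0.0127, -0.4872], [-0.3198, -0.4028, -0.8576, 0.2187], [0.5138, 0.6868, -0.5142, 1.2367], [0.0, 0.0, 0.0, 1.0]]
side 47.84175763761856 323.69887845911495 243.50663826694705 [[-0.9404, -0.3391, -0.0261, 0.4312], [-0.1028, 0.3566, -0.9286, 0.2132], [0.3242, -0.8705, -0.3702, 0.9867], [0.0, 0.0, 0.0, 1.0]]
{'time_s': 0.1, 'q': array([-1.41009293e+00,  1.58974517e-01,  1.59806283e+00,  1.14474953e-06,
        1.38619013e+00, -2.10092994e-01]), 'qvel': array([-1.42889052e-03, -1.32614078e-04, -4.06908732e-03,  3.28913166e-03,
       -2.34418500e-03, -9.01532921e-05]), 'tau': array([-4.57501274e-04, -3.86505353e+01, -3.22960997e+01,  7.02851708e-02,
        3.39341769e-02, -4.33225500e-05]), 'tool_pos': array([ 0.2082512 , -0.53537989,  0.21374561]), 'ee_rot': array([ 9.82862617e-01,  1.84337753e-01,  2.07461398e-05, -8.17147832e-04]), 'ft_force': array([-0.53946277, -0.56132095, -0.04652951]), 'moment': array([0.03440303, 0.02629516, 0.01162471]), 'grip_force': 0.0, 'finger_gap': 0.0915822360661524}
```

View pics/scene0.png

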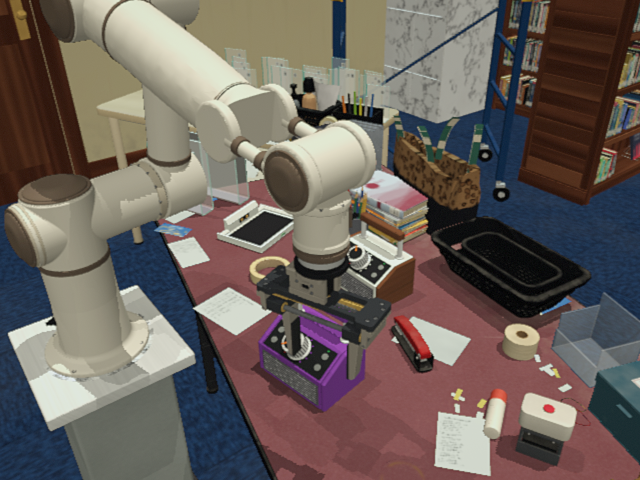

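View pics/side0.png

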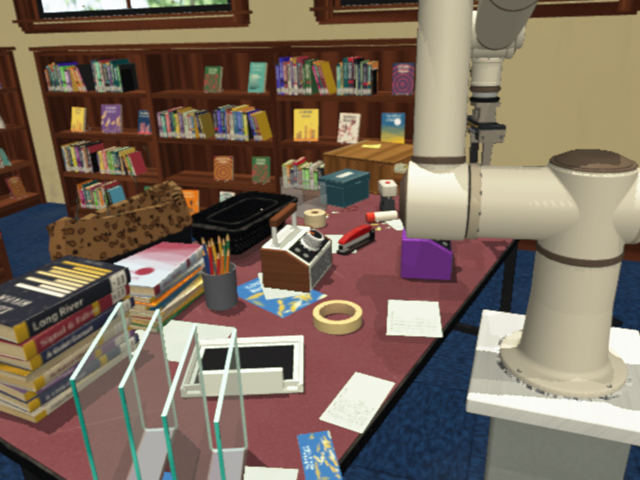

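The scene view shows the purple decoy at (310,355) near the gripper, the real speaker at (375,270), the dock at (255,228), the tape roll at (268,268) and the stapler at (412,343). In the side view the speaker is at (297,262), the dock at (245,365) and the cup at (220,285).

Run:
```python
from h import *
p={n:ctrl.camera_params(n) for n in("scene","side")}
s=cv2.imread("pics/scene0.png");d=cv2.imread("pics/side0.png")
a=cv2.resize(s[170:320,190:450],None,fx=3,fy=3,interpolation=2)
b=cv2.resize(d[200:410,160:420],None,fx=2.6,fy=2.6,interpolation=2)
cv2.imwrite("pics/ca.png",a[:, :780]);cv2.imwrite("pics/cb.png",b)
for u,v in[(375,300),(268,268),(255,228),(412,343)]:print(plane(p["scene"],u,v,0.02).round(3))
for u,v in[(265,287),(292,291),(330,268),(338,317),(245,365),(182,395),(303,388),(220,305)]:print("side",u,v,plane(p["side"],u,v,0.0).round(3))
w=ctrl.camera_params("wrist");print(w["vertical_fov"],w["cx"],w["cy"]);T=np.linalg.inv(w["view"]);print(T.round(3))
```

```text
[ 0.553 -0.276  0.02 ]
[ 0.431 -0.009  0.02 ]
[0.512 0.187 0.02 ]
[ 0.515 -0.435  0.02 ]
side 265 287 [ 0.651 -0.117  0.   ]
side 292 291 [ 0.58  -0.117  0.   ]
side 330 268 [ 0.537 -0.266  0.   ]
side 338 317 [ 0.437 -0.032  0.   ]
side 245 365 [0.545 0.188 0.   ]
side 182 395 [0.607 0.301 0.   ]
side 303 388 [0.417 0.219 0.   ]
side 220 305 [ 0.709 -0.005  0.   ]
69.4840402480926 324.3329844882999 240.4418759844425
[[ 0.363 -0.904 -0.226  0.273]
 [-0.932 -0.353 -0.085 -0.511]
 [-0.003  0.242 -0.97   0.383]
 [ 0.     0.     0.     1.   ]]
```

View pics/cb.png

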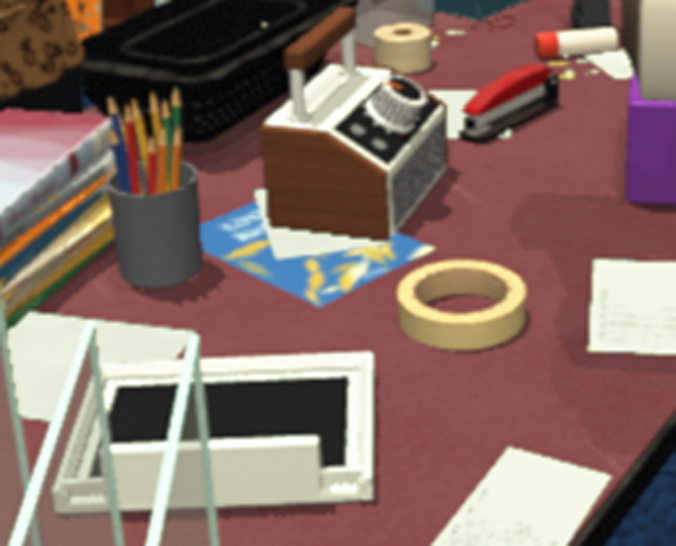

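The enlarged side view shows the speaker with its grille to world -x and its left wooden cheek towards the camera. The dock's back rest is on the +y side, so the speaker needs about +90° of turn. Next I'll go above the speaker with the wrist camera.

Call:
move_arm(series=[{"z": 50}, {"x": 20, "y": 20, "z": 50}, {"x": 40, "y": 40, "z": 30, "turn": -0.07}, {"x": 40, "y": 40, "turn": -0.1}, {"x": 40, "y": 40, "turn": -0.1}])

```text
validation failed for argument at $.se...
```

Call:
move_arm(series=[{"x": 40, "y": 45, "turn": -0.1}, {"x": 40, "y": 45}, {"x": 40, "y": 45}, {"x": 30, "y": 45}, {}])

```text
validation failed for argument at $.se...
```

Run:
```python
from h import *
s=ctrl.get_state();print(s["time_s"],s["tool_pos"],s["ee_rot"],s["q"])
p,im=snap("wrist","pics/w1.png");np.save("w1.npy",p["view"])
p,im=snap("scene","pics/s1.png")
```

```text
0.1 [ 0.2082512  -0.53537989  0.21374561] [ 9.82862617e-01  1.84337753e-01  2.07461398e-05 -8.17147832e-04] [-1.41009293e+00  1.58974517e-01  1.59806283e+00  1.14474953e-06
  1.38619013e+00 -2.10092994e-01]
```

View pics/w1.png

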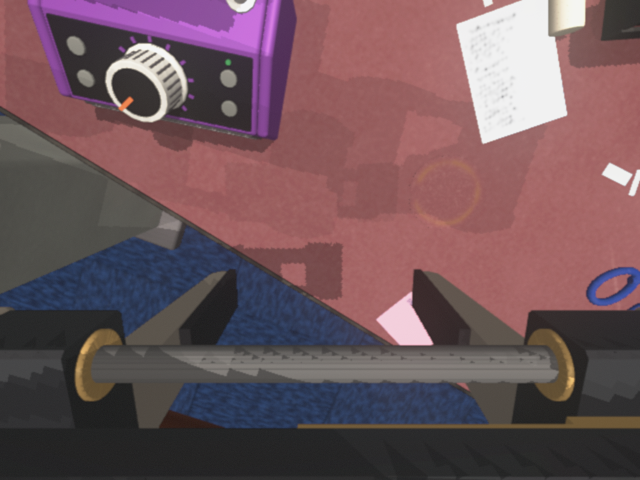

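The picture was from the start pose and shows only the purple decoy, because the move was refused: every row needs all its fields.

Call:
move_arm(series=[{"x": 0, "y": 0, "z": 50, "turn": 0, "grip": 1}, {"x": 20, "y": 20, "z": 50, "turn": 0, "grip": 1}, {"x": 40, "y": 40, "z": 30, "turn": -0.07, "grip": 1}, {"x": 40, "y": 40, "z": 0, "turn": -0.1, "grip": 1}, {"x": 40, "y": 40, "z": 0, "turn": -0.1, "grip": 1}])

```text
time_s: 0.82
tool_pos: [0.3484, -0.3956, 0.3443]
ee_rot: [0.999, 0.048, 0.0, 0.0]
ft_force: [0.5, -0.7, -0.2]
finger_gap: 0.0921
grip_force: 0.0
```

Call:
move_arm(series=[{"x": 40, "y": 45, "z": 0, "turn": -0.1, "grip": 1}, {"x": 40, "y": 45, "z": 0, "turn": 0, "grip": 1}, {"x": 40, "y": 45, "z": 0, "turn": 0, "grip": 1}, {"x": 30, "y": 45, "z": 0, "turn": 0, "grip": 1}, {"x": 0, "y": 0, "z": 0, "turn": 0, "grip": 1}])

```text
time_s: 1.45
tool_pos: [0.4987, -0.2139, 0.3437]
ee_rot: [1.0, 0.003, 0.0, -0.0]
ft_force: [0.4, -0.6, -0.8]
finger_gap: 0.0919
grip_force: 0.0
```

Run:
```python
from h import *
s=ctrl.get_state();print(s["time_s"],s["tool_pos"],s["ee_rot"],s["q"])
p,im=snap("wrist","pics/w2.png");np.save("w2.npy",p["view"])
p,im=snap("scene","pics/s2.png")
```

```text
1.45 [ 0.49874142 -0.21387183  0.34368034] [ 9.99994897e-01  3.16618609e-03  2.30997188e-07 -4.26756857e-04] [-6.28309243e-01  2.17196818e-02  1.49165650e+00  6.90350410e-04
  1.62871995e+00  9.36194492e-01]
```

View pics/w2.png

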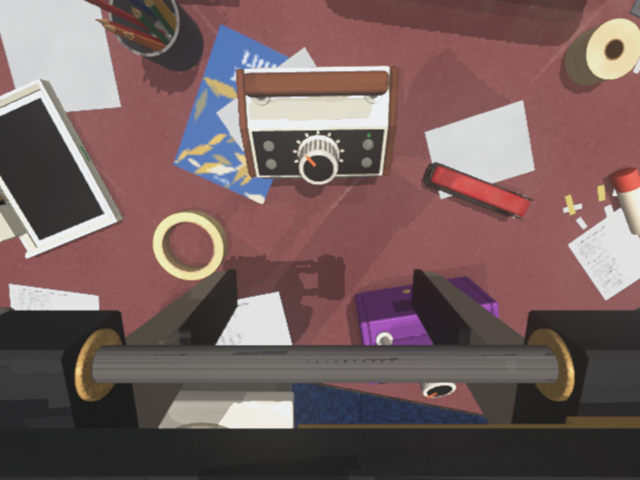

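The wrist view shows the handle bar from (246,83) to (388,82) and the knob face at (319,167), with the orange pointer up-left at about (310,160), roughly 90° short of the off stop. The dock is at the left, (50,165).

```bash
cat > m.py <<'E'
from h import *
p=ctrl.camera_params("wrist");p["view"]=np.load("w2.npy")
im=cv2.imread("pics/w2.png");hsv=cv2.cvtColor(im,cv2.COLOR_BGR2HSV)
# bar
H,S,V=[hsv[:,:,i].astype(int) for i in range(3)]
b=np.zeros_like(H,np.uint8);b[60:100,244:392]=1
m=((H<15)&(S>90)&(V>50)&(V<190)&(b>0)).astype(np.uint8)
m=cv2.morphologyEx(m,cv2.MORPH_OPEN,np.ones((9,9)))
ys,xs=np.nonzero(m);print("bar",xs.min(),xs.max(),ys.min(),ys.max(),cv2.minAreaRect(np.c_[xs,ys].astype(np.float32)))
box=cv2.boxPoints(cv2.minAreaRect(np.c_[xs,ys].astype(np.float32)))
for q in box:print(q.round(1),plane(p,*q,.168).round(4))
# knob face + pointer
o=((H<20)&(S>150)&(V>180));o[:140]=0;o[190:]=0;o[:,:295]=0;o[:,345:]=0
ys,xs=np.nonzero(o);print("pointer",xs.mean(),ys.mean(),len(xs),xs.min(),xs.max(),ys.min(),ys.max())
k=np.zeros_like(m);k[140:190,298:340]=1
d=((V<70)&(k>0)).astype(np.uint8)
for c in cv2.findContours(d,0,1)[0]:
    if len(c)>=5 and cv2.contourArea(c)>100:print("dark",cv2.fitEllipse(c),cv2.contourArea(c),plane(p,*cv2.fitEllipse(c)[0],.115).round(4))
# dock seat
g=np.zeros_like(m);g[70:260,0:125]=1
d=((V<70)&(g>0)).astype(np.uint8)
c=max(cv2.findContours(d,0,1)[0],key=cv2.contourArea);print("seat",cv2.approxPolyDP(c,4,True)[:,0].tolist())
for q in cv2.approxPolyDP(c,4,True)[:,0]:print(q,plane(p,*map(float,q),.01).round(3))
a=cv2.resize(im[55:200,225:410],None,fx=4.3,fy=4,interpolation=2);cv2.imwrite("pics/cw2.png",a[:,:795])
E
python3 m.py
```

```text
bar 244 387 72 93 ((315.4815368652344, 82.47010040283203), (20.685245513916016, 143.20648193359375), 89.30972290039062)
[243.8  73. ] [ 0.6391 -0.1382  0.168 ]
[387.   71.3] [ 0.6414 -0.2693  0.168 ]
[387.2  91.9] [ 0.6238 -0.2704  0.168 ]
[244.   93.7] [ 0.6214 -0.1376  0.168 ]
pointer 311.0 161.42857142857142 28 307 315 157 165
dark ((318.40869140625, 168.40557861328125), (23.034027099609375, 26.859529495239258), 79.20978546142578) 441.5 [ 0.5518 -0.2059  0.115 ]
seat [[39, 99], [0, 117], [0, 174], [41, 238], [101, 211]]
[39 99] [0.637 0.176 0.01 ]
[  0 117] [0.614 0.235 0.01 ]
[  0 174] [0.537 0.252 0.01 ]
[ 41 238] [0.443 0.211 0.01 ]
[101 211] [0.484 0.115 0.01 ]
```

View pics/cw2.png

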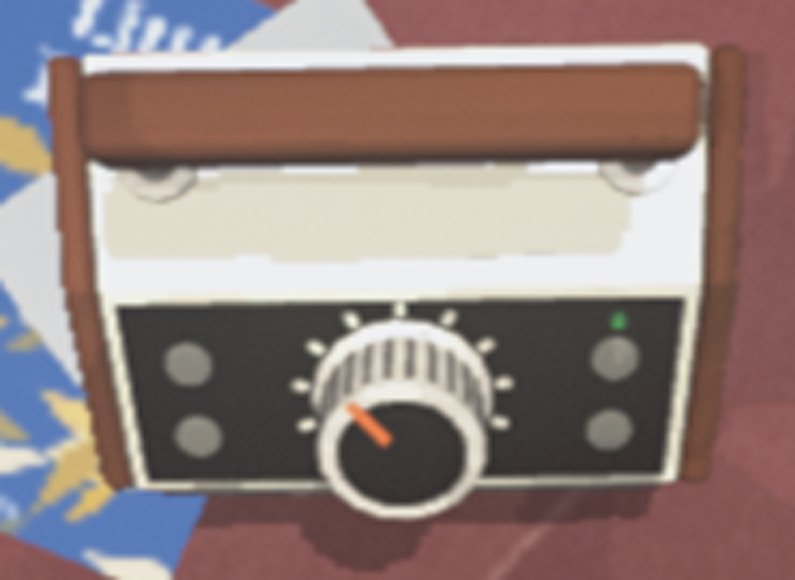

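The close crop confirms the pointer at about 135° (up-left) and the red stop low left, so roughly 1.57 rad is left to turn. I'll ratchet the knob in ±0.45 rad strokes.

Call:
move_arm(series=[{"x": 20, "y": 3, "z": -50, "turn": -0.11, "grip": 0.68}, {"x": 20, "y": 3, "z": -50, "turn": -0.11, "grip": 0.68}, {"x": 18, "y": 2, "z": -50, "turn": -0.11, "grip": 0.68}, {"x": 0, "y": 0, "z": -45, "turn": -0.11, "grip": 0.68}, {"x": 0, "y": 0, "z": 0, "turn": 0, "grip": 0.68}])

```text
time_s: 2.17
tool_pos: [0.5519, -0.2087, 0.1446]
ee_rot: [0.976, -0.218, -0.004, -0.001]
ft_force: [0.1, 0.1, 0.5]
finger_gap: 0.0626
grip_force: 0.0
```

Call:
move_arm(series=[{"x": 0, "y": 0, "z": -30, "turn": 0, "grip": 0.68}, {"x": 0, "y": 0, "z": -16, "turn": 0, "grip": 0.68}, {"x": 0, "y": 0, "z": 0, "turn": 0, "grip": 0.68}])

```text
time_s: 2.55
tool_pos: [0.5549, -0.2093, 0.1031]
ee_rot: [0.976, -0.218, -0.0, -0.0]
ft_force: [-0.1, -0.0, 0.0]
finger_gap: 0.0626
grip_force: 0.0
```

Call:
move_arm(series=[{"x": 2, "y": 4, "z": 0, "turn": 0, "grip": 0.68}, {"x": 0, "y": 0, "z": 0, "turn": 0, "grip": 0}, {"x": 0, "y": 0, "z": 0, "turn": 0, "grip": 0}, {"x": 0, "y": 0, "z": 0, "turn": 0, "grip": 0}, {"x": 0, "y": 0, "z": 0, "turn": 0, "grip": 0}])

```text
time_s: 3.18
tool_pos: [0.5576, -0.2056, 0.1038]
ee_rot: [0.976, -0.218, 0.0, 0.001]
ft_force: [-1.1, -1.0, 6.0]
finger_gap: 0.0439
grip_force: 29.3
```

Call:
move_arm(series=[{"x": 0, "y": 0, "z": 0, "turn": 0.18, "grip": 0}, {"x": 0, "y": 0, "z": 0, "turn": 0.18, "grip": 0}, {"x": 0, "y": 0, "z": 0, "turn": 0.18, "grip": 0}, {"x": 0, "y": 0, "z": 0, "turn": 0.18, "grip": 0}, {"x": 0, "y": 0, "z": 0, "turn": 0.18, "grip": 0}])

```text
time_s: 3.8
tool_pos: [0.5588, -0.206, 0.1039]
ee_rot: [0.973, 0.231, 0.002, 0.002]
ft_force: [0.9, -2.6, 2.4]
finger_gap: 0.0433
grip_force: 29.5
```

Run:
```python
from h import *
print(ctrl.get_state()["moment"])
p,im=snap("wrist","pics/w3.png")
cv2.imwrite("pics/cw3.png",cv2.resize(im[0:480,120:520,::-1],None,fx=1.25,fy=1.25))
```

```text
[-0.8291071  -0.46425155 -0.29564277]
```

View pics/cw3.png

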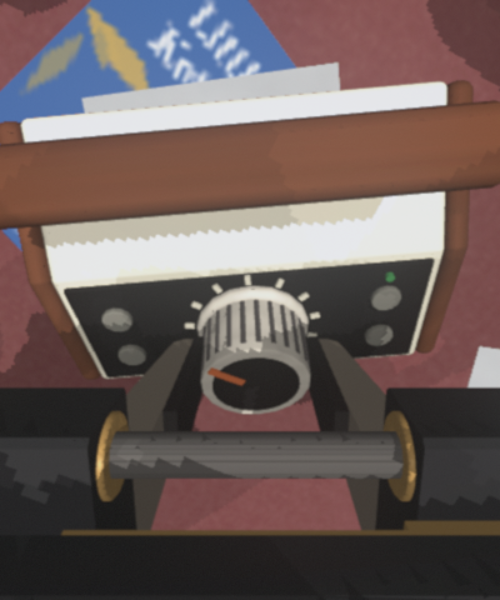

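The picture shows the pointer moved to about 160°, but the bar now runs almost level in the turned camera frame, so the pads dragged the speaker round with them. I'll measure its yaw.

Run:
```python
from h import *
p=ctrl.camera_params("wrist")
for a in[(0,147),(500,105),(22,120),(447,83)]:
    print(plane(p,a[0]/1.25+120,a[1]/1.25,.168 if a[0] in(0,500) else .102).round(4))
A=plane(p,120,117.6,.168);B=plane(p,520,84,.168);d=A-B;print(np.arctan2(-d[0],d[1]))
A=plane(p,22/1.25+120,96,.102);B=plane(p,447/1.25+120,83/1.25,.102);d=A-B;print(np.arctan2(-d[0],d[1]))
s=ctrl.get_state();print(s["ee_rot"],2*np.arctan2(s["ee_rot"][1],s["ee_rot"][0]))
```

```text
[ 0.6023 -0.1174  0.168 ]
[ 0.662  -0.2146  0.168 ]
[ 0.6042 -0.0859  0.102 ]
[ 0.686  -0.2187  0.102 ]
0.5507235510276488
0.5526196926718567
[0.97233909 0.23356539 0.00146499 0.00132641] 0.47148671345739535
```

The speaker turned 0.53 rad and the knob about 0.38 rad. From here I'll use short strokes of ±0.2 rad, gripping higher, near the knob's end, so the pads don't align themselves to the tilted axis.

Call:
move_arm(series=[{"x": 0, "y": 0, "z": 0, "turn": 0, "grip": 0.64}, {"x": 0, "y": 0, "z": 0, "turn": 0, "grip": 0.64}, {"x": -3, "y": -2, "z": 6, "turn": -0.12, "grip": 0.64}, {"x": 0, "y": 0, "z": 0, "turn": 0, "grip": 0}, {"x": 0, "y": 0, "z": 0, "turn": 0, "grip": 0}])

```text
time_s: 4.47
tool_pos: [0.5542, -0.2069, 0.1085]
ee_rot: [0.985, 0.17, -0.0, -0.0]
ft_force: [-0.7, -0.7, 1.1]
finger_gap: 0.0426
grip_force: 29.8
```

Call:
move_arm(series=[{"x": 0, "y": 0, "z": 0, "turn": 0, "grip": 0}, {"x": 0, "y": 0, "z": 0, "turn": 0.13, "grip": 0}, {"x": 0, "y": 0, "z": 0, "turn": 0.13, "grip": 0}, {"x": 0, "y": 0, "z": 0, "turn": 0.14, "grip": 0}, {"x": 0, "y": 0, "z": 0, "turn": 0, "grip": 0}])

```text
time_s: 5.1
tool_pos: [0.5544, -0.207, 0.1086]
ee_rot: [0.932, 0.361, -0.0, 0.0]
ft_force: [1.3, -1.3, -1.5]
finger_gap: 0.0426
grip_force: 29.5
```

```bash
cat > k.py <<'E'
from h import *
import sys
p,im=snap("wrist",sys.argv[1]);im=im[:,:,::-1].copy()
s=ctrl.get_state();print(s["tool_pos"],"yaw",2*np.arctan2(s["ee_rot"][1],s["ee_rot"][0]),"M",s["moment"])
H,S,V=[c.astype(int) for c in cv2.split(cv2.cvtColor(im,cv2.COLOR_BGR2HSV))]
# bar rear top edge: first brown pixel going down, per column
m=((H<12)&(S>110)&(V>60)&(V<170)).astype(np.uint8);m[330:]=0
m=cv2.morphologyEx(m,cv2.MORPH_OPEN,np.ones((13,13)))
n,l,st,_=cv2.connectedComponentsWithStats(m);i=1+np.argmax(st[1:,4]);m=l==i
cols=[c for c in range(200,460,4) if m[:,c].any()]
t=np.array([[c,np.argmax(m[:,c])] for c in cols],np.float32)
vx,vy,x0,y0=cv2.fitLine(t,cv2.DIST_HUBER,0,.01,.01).ravel()
A=plane(p,x0-100*vx,y0-100*vy,.168);B=plane(p,x0+100*vx,y0+100*vy,.168);d=A-B;print("bar",st[i],"spk yaw",np.arctan2(-d[0],d[1]),"n",len(t))
o=((H<20)&(S>120)&(V>120)).astype(np.uint8);o[:230]=0;o[340:]=0;o[:,:260]=0;o[:,380:]=0
ys,xs=np.nonzero(o)
if len(xs)>8:
    print("ptr",len(xs),xs.mean(),ys.mean(),cv2.minAreaRect(np.c_[xs,ys].astype(np.float32)))
E
python3 k.py pics/w4.png
```

```text
[ 0.55430292 -0.20686327  0.10855829] yaw 0.7384805385442594 M [-0.46231094 -0.16434771 -0.09384957]
bar [   61    35   426   164 23956] spk yaw 0.9970409055323137 n 65
ptr 132 300.79545454545456 291.22727272727275 ((301.03460693359375, 291.3730773925781), (28.855205535888672, 5.086935997009277), 15.255118370056152)
```

The numbers show the speaker turning with the knob: a clamped grip sweeps the tilted axis along with it. I'll release, lift, turn the tool across and look again. After that I'll press a closed fingertip on the knob's flat end and circle it.

Call:
move_arm(series=[{"x": 0, "y": 0, "z": 0, "turn": 0, "grip": 0.7}, {"x": 0, "y": 0, "z": 0, "turn": 0, "grip": 0.7}, {"x": 0, "y": 0, "z": 40, "turn": 0, "grip": 0.7}, {"x": 0, "y": 0, "z": 50, "turn": -0.18, "grip": 0.7}, {"x": 0, "y": 0, "z": 50, "turn": -0.18, "grip": 0.5}])

```text
time_s: 5.78
tool_pos: [0.5541, -0.2065, 0.2503]
ee_rot: [0.983, 0.186, -0.0, -0.0]
ft_force: [1.2, 0.1, 0.9]
finger_gap: 0.0564
grip_force: 0.0
```

Call:
move_arm(series=[{"x": 0, "y": 0, "z": 40, "turn": -0.18, "grip": 0}, {"x": 0, "y": 0, "z": 20, "turn": -0.18, "grip": 0}, {"x": 0, "y": 0, "z": 0, "turn": -0.18, "grip": 0}, {"x": 0, "y": 0, "z": 0, "turn": -0.18, "grip": 0}, {"x": 0, "y": 0, "z": 0, "turn": -0.18, "grip": 0}])

```text
time_s: 6.4
tool_pos: [0.5543, -0.2066, 0.309]
ee_rot: [0.966, -0.26, -0.0, -0.0]
ft_force: [-0.3, -0.3, -0.3]
finger_gap: 0.0067
grip_force: 0.0
```

Run:
```python
from h import *
p,im=snap("wrist","pics/w5.png");np.save("w5.npy",p["view"])
s=ctrl.get_state();print(s["time_s"],s["tool_pos"],2*np.arctan2(s["ee_rot"][1],s["ee_rot"][0]))
```

```text
6.45 [ 0.55427622 -0.20660638  0.30892565] -0.530868952759295
```

View pics/w5.png

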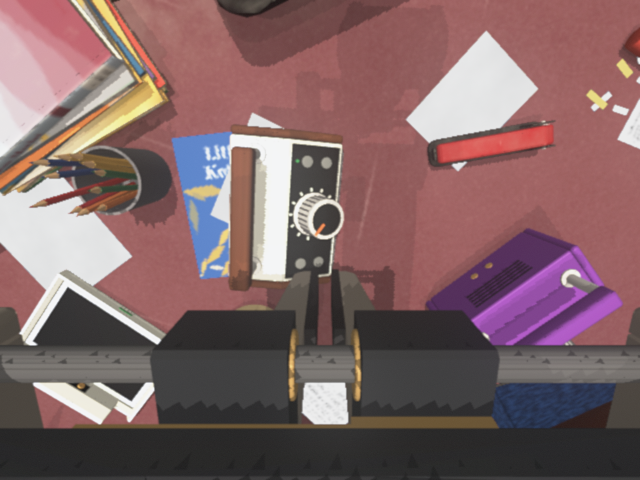

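The view shows the bar vertical at x≈242 (rows 148–290), the knob face at about (326,217) and the pointer to (317,235). That puts the pointer at about 150° in the speaker frame, with about 1.3 rad left. Next I'll measure the knob centre and bar.

```bash
cat > m5.py <<'E'
from h import *
p=ctrl.camera_params("wrist");p["view"]=np.load("w5.npy")
im=cv2.imread("pics/w5.png");H,S,V=[c.astype(int) for c in cv2.split(cv2.cvtColor(im,cv2.COLOR_BGR2HSV))]
m=((H<15)&(S>90)&(V>40)&(V<190)).astype(np.uint8);b=np.zeros_like(m);b[143:296,226:258]=1
m=cv2.morphologyEx(m*b,cv2.MORPH_OPEN,np.ones((9,9)))
n,l,st,_=cv2.connectedComponentsWithStats(m);i=1+np.argmax(st[1:,4]);ys,xs=np.nonzero(l==i)
r=cv2.minAreaRect(np.c_[xs,ys].astype(np.float32));print("bar",r,plane(p,*r[0],.168).round(4))
bx=cv2.boxPoints(r);print([plane(p,*map(float,q),.168).round(4).tolist() for q in bx])
d=((V<75)).astype(np.uint8);k=np.zeros_like(d);k[198:240,312:343]=1;d*=k
for c in cv2.findContours(d,0,1)[0]:
    if len(c)>=5 and cv2.contourArea(c)>80:e=cv2.fitEllipse(c);print("dark",e,plane(p,*e[0],.115).round(4))
E
python3 m5.py
```

```text
bar ((239.76876831054688, 219.89901733398438), (19.89653778076172, 144.24208068847656), 1.7899105548858643) [ 0.6022 -0.144   0.168 ]
[[0.5496, -0.0952, 0.168], [0.6587, -0.1734, 0.168], [0.6496, -0.188, 0.168], [0.5395, -0.1114, 0.168]]
dark ((326.58282470703125, 218.2919921875), (23.999422073364258, 27.67948341369629), 12.401947021484375) [ 0.5553 -0.2085  0.115 ]
```

Run:
```python
from h import *
y=.955;X=np.array([np.cos(y),np.sin(y),0]);Y=np.array([-X[1],X[0],0]);Z=np.array([0,0,1])
F=np.array([.5553,-.2085,.115]);U=X*np.cos(np.pi/6)+Z*.5
pos=lambda t:F+.014*(-np.cos(np.radians(t))*Y+np.sin(np.radians(t))*U)-.012*X
T=range(15,196,20);q=[pos(t) for t in T];print(q[0],ctrl.get_state()["tool_pos"])
for t,a,b in zip(T,q,q[1:]):print(t,((b-a)*1000).round(1))
```

```text
[ 0.56122022 -0.22354514  0.11681173] [ 0.55427622 -0.20660638  0.30892565]
15 [0.5 4.3 2.2]
35 [-1.1  4.4  1.7]
55 [-2.6  4.   1. ]
75 [-3.7  3.1  0.2]
95 [-4.5  1.8 -0.6]
115 [-4.6  0.3 -1.4]
135 [-4.3 -1.2 -2. ]
155 [-3.4 -2.6 -2.3]
175 [-2.1 -3.7 -2.4]
```

Call:
move_arm(series=[{"x": 7, "y": -17, "z": -50, "turn": -0.08, "grip": 0}, {"x": 0, "y": 0, "z": -55, "turn": 0, "grip": 0}, {"x": 0, "y": 0, "z": -50, "turn": 0, "grip": 0}, {"x": 0, "y": 0, "z": -25, "turn": 0, "grip": 0}, {"x": 0, "y": 0, "z": 0, "turn": 0, "grip": 0}])

```text
time_s: 7.08
tool_pos: [0.5597, -0.2227, 0.1264]
ee_rot: [0.956, -0.294, -0.003, -0.001]
ft_force: [0.7, -1.2, 0.2]
finger_gap: 0.0003
grip_force: 0.0
```

Call:
move_arm(series=[{"x": 0, "y": 0, "z": -4, "turn": 0, "grip": 0}, {"x": 0, "y": 0, "z": -4, "turn": 0, "grip": 0}, {"x": 0, "y": 0, "z": -2, "turn": 0, "grip": 0}, {"x": 0, "y": 0, "z": 0, "turn": 0, "grip": 0}])

```text
time_s: 7.58
tool_pos: [0.5615, -0.2239, 0.1191]
ee_rot: [0.955, -0.295, 0.0, 0.0]
ft_force: [-0.5, -0.3, 0.4]
finger_gap: 0.0005
grip_force: 0.0
```

Call:
move_arm(series=[{"x": 0, "y": 0, "z": -1.5, "turn": 0, "grip": 0}, {"x": 0, "y": 0, "z": -1.5, "turn": 0, "grip": 0}, {"x": 0, "y": 0, "z": 0, "turn": 0, "grip": 0}])

```text
time_s: 7.95
tool_pos: [0.5613, -0.2238, 0.1157]
ee_rot: [0.955, -0.295, -0.0, -0.0]
ft_force: [-0.6, -0.5, -0.2]
finger_gap: 0.0007
grip_force: 0.0
```

Call:
move_arm(series=[{"x": 0, "y": 0, "z": -1.5, "turn": 0, "grip": 0}, {"x": 0, "y": 0, "z": 0, "turn": 0, "grip": 0}])

```text
time_s: 8.2
tool_pos: [0.5616, -0.224, 0.115]
ee_rot: [0.955, -0.295, 0.0, 0.0]
ft_force: [-1.3, 0.6, 3.8]
finger_gap: 0.0004
grip_force: 1.6
```

Contact at z≈0.115. Pressing slightly more.

Call:
move_arm(series=[{"x": 0, "y": 0, "z": -1, "turn": 0, "grip": 0}, {"x": 0, "y": 0, "z": 0, "turn": 0, "grip": 0}])

```text
time_s: 8.45
tool_pos: [0.5616, -0.2242, 0.1147]
ee_rot: [0.955, -0.295, 0.0, 0.0]
ft_force: [-3.0, 1.2, 7.4]
finger_gap: 0.0004
grip_force: 3.6
```

Call:
move_arm(series=[{"x": 0, "y": 0, "z": -1.5, "turn": 0, "grip": 0}, {"x": 0.5, "y": 4.3, "z": 2.0, "turn": 0, "grip": 0}, {"x": -1.1, "y": 4.4, "z": 1.7, "turn": 0, "grip": 0}])

```text
time_s: 8.82
tool_pos: [0.5612, -0.2164, 0.1163]
ee_rot: [0.955, -0.295, 0.001, 0.001]
ft_force: [-0.7, -4.7, 2.6]
finger_gap: 0.0003
grip_force: 2.3
```

Call:
move_arm(series=[{"x": -2.6, "y": 4.0, "z": 1.0, "turn": 0, "grip": 0}, {"x": -3.7, "y": 3.1, "z": 0.2, "turn": 0, "grip": 0}])

```text
time_s: 9.07
tool_pos: [0.555, -0.2083, 0.1174]
ee_rot: [0.955, -0.295, 0.001, 0.0]
ft_force: [1.9, -4.3, 4.0]
finger_gap: 0.0009
grip_force: 2.5
```

Run:
```python
from h import *
p,im=snap("wrist","pics/w6.png");np.save("w6.npy",p["view"])
X=[.5553,-.2085,.115];print(proj(p,X),proj(p,[.6013,-.1435,.168]))
s=ctrl.get_state();print(s["ft_force"],s["tool_pos"])
```

```text
(np.float64(326.38066460393446), np.float64(286.69163878572095)) (np.float64(116.86839652249665), np.float64(335.08317978124774))
[ 0.7785611  -3.79275604  4.55872057] [ 0.55463681 -0.20797472  0.11736114]
```

Call:
move_arm(series=[{"x": -4.5, "y": 1.8, "z": -1.4, "turn": 0, "grip": 0}, {"x": -4.6, "y": 0.3, "z": -2, "turn": 0, "grip": 0}])

```text
time_s: 9.38
tool_pos: [0.5473, -0.2066, 0.1153]
ee_rot: [0.955, -0.295, 0.003, 0.0]
ft_force: [3.2, -4.0, 9.8]
finger_gap: 0.0003
grip_force: 4.5
```

Call:
move_arm(series=[{"x": -4.3, "y": -1.2, "z": -2, "turn": 0, "grip": 0}, {"x": -3.4, "y": -2.6, "z": -2.3, "turn": 0, "grip": 0}])

```text
time_s: 9.62
tool_pos: [0.5393, -0.2097, 0.1111]
ee_rot: [0.955, -0.295, 0.002, -0.0]
ft_force: [1.4, -0.5, 10.1]
finger_gap: 0.0007
grip_force: 4.6
```

Call:
move_arm(series=[{"x": 0, "y": 0, "z": 30, "turn": 0, "grip": 0}, {"x": 5, "y": 0, "z": 55, "turn": 0, "grip": 0}, {"x": 5, "y": 0, "z": 55, "turn": 0, "grip": 0}, {"x": 5, "y": 0, "z": 55, "turn": 0, "grip": 0}, {"x": 0, "y": 0, "z": 0, "turn": 0, "grip": 0}])

```text
time_s: 10.25
tool_pos: [0.5543, -0.2095, 0.3084]
ee_rot: [0.956, -0.295, 0.003, 0.0]
ft_force: [0.1, -1.0, 0.2]
finger_gap: 0.0006
grip_force: 0.0
```

```bash
cat > m7.py <<'E'
from h import *
import sys
f=sys.argv[1];p,rgb=snap("wrist",f"pics/{f}.png");np.save(f+".npy",p["view"]);im=rgb[:,:,::-1].copy()
s=ctrl.get_state();print(s["time_s"],s["tool_pos"],2*np.arctan2(s["ee_rot"][1],s["ee_rot"][0]))
H,S,V=[c.astype(int) for c in cv2.split(cv2.cvtColor(im,cv2.COLOR_BGR2HSV))]
bc=proj(p,[.6013,-.1435,.168]);kc=proj(p,[.5553,-.2085,.115]);print(bc,kc)
m=((H<15)&(S>90)&(V>40)&(V<190)).astype(np.uint8);b=np.zeros_like(m);x,y=map(int,bc);b[max(0,y-76):y+76,x-17:x+17]=1
m=cv2.morphologyEx(m*b,cv2.MORPH_OPEN,np.ones((9,9)))
n,l,st,_=cv2.connectedComponentsWithStats(m);i=1+np.argmax(st[1:,4]);ys,xs=np.nonzero(l==i)
r=cv2.minAreaRect(np.c_[xs,ys].astype(np.float32));print("bar",r,plane(p,*r[0],.168).round(4))
print([plane(p,*map(float,q),.168).round(4).tolist() for q in cv2.boxPoints(r)])
x,y=map(int,kc);k=np.zeros_like(m);k[y-24:y+24,x-20:x+20]=1
d=(V<75).astype(np.uint8)*k
for c in cv2.findContours(d,0,1)[0]:
    if len(c)>=5 and cv2.contourArea(c)>80:e=cv2.fitEllipse(c);print("dark",e,plane(p,*e[0],.115).round(4))
o=(H<20)&(S>140)&(V>140)&(k>0);ys,xs=np.nonzero(o);print("ptr",len(xs),xs.mean(),ys.mean(),xs.min(),xs.max(),ys.min(),ys.max())
cv2.imwrite(f"pics/c{f}.png",cv2.resize(im[max(0,y-90):y+90,max(0,x-130):x+110],None,fx=3,fy=3,interpolation=2))
E
python3 m7.py w7
```

```text
10.3 [ 0.553064   -0.20893182  0.304962  ] -0.5982971210728083
(np.float64(237.4609721576246), np.float64(229.87504335526432)) (np.float64(324.5633205067837), np.float64(220.92618609281038))
bar ((231.5, 232.0), (144.0, 23.0), 90.0) [ 0.6028 -0.1378  0.168 ]
[[0.6593, -0.169, 0.168], [0.648, -0.1856, 0.168], [0.5403, -0.1032, 0.168], [0.5528, -0.0848, 0.168]]
dark ((319.8222961425781, 225.31683349609375), (24.333616256713867, 27.452423095703125), 11.770745277404785) [ 0.5542 -0.2016  0.115 ]
ptr 37 313.43243243243245 235.32432432432432 309 317 231 241
```

```bash
cat > ptr.py <<'E'
from h import *
def ptr(f,c0,yaw,r=24):
    p=ctrl.camera_params("wrist");p["view"]=np.load(f+".npy");im=cv2.imread(f"pics/{f}.png")
    H,S,V=[c.astype(int) for c in cv2.split(cv2.cvtColor(im,cv2.COLOR_BGR2HSV))]
    x,y=map(int,proj(p,c0));k=np.zeros(H.shape,np.uint8);k[y-r:y+r,x-r:x+r]=1
    d=(V<75).astype(np.uint8)*k;c=max(cv2.findContours(cv2.morphologyEx(d,2,np.ones((3,3))),0,1)[0],key=cv2.contourArea)
    e=cv2.fitEllipse(cv2.convexHull(c))
    ys,xs=np.nonzero((H<22)&(S>120)&(V>120)&(k>0)&(np.hypot(*np.meshgrid(np.arange(640)-e[0][0],np.arange(480)-e[0][1]))<15))
    X=np.array([np.cos(yaw),np.sin(yaw),0]);Y=np.array([-X[1],X[0],0]);n=-X*.5+np.array([0,0,.866]);U=X*.866+np.array([0,0,.5])
    def hit(u,v):
        o,dd=ray(p,u,v);t=((np.array(c0)-o)@n)/(dd@n);return o+dd*t
    ce=hit(*e[0]);q=np.array([hit(a,b)-ce for a,b in zip(xs.astype(float),ys.astype(float))]);q=np.c_[q@-Y,q@U]*1000
    m=q.mean(0);print(f,"n",len(xs),"ellipse",np.round(e[0],1),np.round(e[1],1),"ctr",ce.round(4),"mean",m.round(1),"ang",np.degrees(np.arctan2(m[1],m[0])).round(1),"vol~",np.round((225-np.degrees(np.arctan2(m[1],m[0])))%360*np.pi/180,2))
    far=q[np.argsort(-np.hypot(*q.T))[:6]].mean(0);print(" tip",far.round(1),np.degrees(np.arctan2(far[1],far[0])).round(1))
E
python3 - <<'E'
from ptr import *
ptr("w2",[.5518,-.2059,.115],.017);ptr("w5",[.5553,-.2085,.115],.955);ptr("w7",[.5542,-.2016,.115],.93)
E
```

```text
w2 n 42 ellipse [318.1 168.1] [24.3 28.1] ctr [ 0.5521 -0.2055  0.1152] mean [-7.3  8.2] ang 131.5 vol~ 1.63
 tip [-10.4  12.9] 128.8
w5 n 38 ellipse [326.2 218.9] [24.6 29.5] ctr [ 0.5549 -0.2078  0.1152] mean [-9.2  5.8] ang 147.8 vol~ 1.35
 tip [-12.7   8.2] 147.3
w7 n 38 ellipse [319.4 226.1] [24.7 29.4] ctr [ 0.5538 -0.2009  0.1152] mean [-8.9  6.2] ang 145.4 vol~ 1.39
 tip [-12.4   9.1] 143.8
```

View pics/cw7.png

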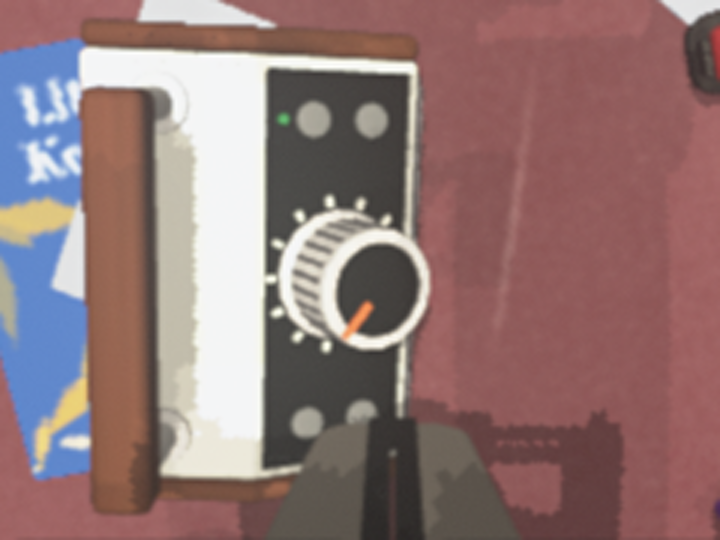

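The crop shows the pointer still at about 145°. The fingertip slid on the face and nudged the speaker about 6 mm. I'll try again with the tool turned 45° for a corner contact, a larger radius and a firmer press.

```bash
cat > arc.py <<'E'
from h import *
import sys
y=float(sys.argv[1]);F=np.array(eval(sys.argv[2]));r=float(sys.argv[3]);c=float(sys.argv[4]);t0,t1,dt=eval(sys.argv[5])
X=np.array([np.cos(y),np.sin(y),0]);Y=np.array([-X[1],X[0],0]);Z=np.array([0,0,1]);U=X*np.cos(np.pi/6)+Z*.5
pos=lambda t:F+r*(-np.cos(np.radians(t))*Y+np.sin(np.radians(t))*U)-c*X
T=range(t0,t1,dt);q=[pos(t) for t in T];print(q[0],((q[0]-ctrl.get_state()["tool_pos"])*1000).round(1))
for t,a,b in zip(T,q,q[1:]):print(t,((b-a)*1000).round(1))
E
python3 arc.py .91 "[.5538,-.2009,.1152]" .016 .0138 "(30,231,20)"
```

```text
[ 0.56052215 -0.21482962  0.1192    ] [   7.5   -5.9 -185.8]
30 [-0.6  5.1  2.1]
50 [-2.3  4.9  1.4]
70 [-3.8  4.   0.5]
90 [-4.8  2.7 -0.5]
110 [-5.3  1.1 -1.4]
130 [-5.1 -0.7 -2.1]
150 [-4.3 -2.4 -2.6]
170 [-3.  -3.8 -2.8]
190 [-1.3 -4.7 -2.6]
210 [ 0.6 -5.1 -2.1]
```

Call:
move_arm(series=[{"x": 0, "y": 0, "z": -20, "turn": 0.16, "grip": 0}, {"x": 0, "y": 0, "z": -20, "turn": 0.16, "grip": 0}, {"x": 0, "y": 0, "z": -20, "turn": 0.16, "grip": 0}, {"x": 0, "y": 0, "z": -20, "turn": 0.16, "grip": 0}, {"x": 0, "y": 0, "z": -20, "turn": 0.13, "grip": 0}])

```text
time_s: 10.92
tool_pos: [0.5506, -0.2079, 0.1998]
ee_rot: [0.996, 0.088, -0.003, -0.003]
ft_force: [-0.3, 1.0, -0.2]
finger_gap: 0.0004
grip_force: 0.0
```

Call:
move_arm(series=[{"x": 8, "y": -6, "z": -40, "turn": 0, "grip": 0}, {"x": 0, "y": 0, "z": -36, "turn": 0, "grip": 0}, {"x": 0, "y": 0, "z": 0, "turn": 0, "grip": 0}])

```text
time_s: 11.3
tool_pos: [0.5565, -0.2127, 0.1219]
ee_rot: [0.996, 0.085, -0.005, -0.004]
ft_force: [0.7, 0.6, -1.0]
finger_gap: 0.0004
grip_force: 0.0
```

Call:
move_arm(series=[{"x": 0, "y": 0, "z": -2, "turn": 0, "grip": 0}, {"x": 0, "y": 0, "z": -2, "turn": 0, "grip": 0}, {"x": 0, "y": 0, "z": 0, "turn": 0, "grip": 0}])

```text
time_s: 11.68
tool_pos: [0.5612, -0.216, 0.1252]
ee_rot: [0.996, 0.085, 0.001, 0.0]
ft_force: [-0.5, 0.3, 0.3]
finger_gap: 0.0006
grip_force: 0.0
```

Call:
move_arm(series=[{"x": -0.5, "y": 1, "z": -4, "turn": 0, "grip": 0}, {"x": 0, "y": 0, "z": -3, "turn": 0, "grip": 0}, {"x": 0, "y": 0, "z": -1, "turn": 0, "grip": 0}, {"x": 0, "y": 0, "z": 0, "turn": 0, "grip": 0}])

```text
time_s: 12.18
tool_pos: [0.5605, -0.2152, 0.1173]
ee_rot: [0.996, 0.085, 0.0, 0.0]
ft_force: [-2.6, -0.0, 6.0]
finger_gap: 0.0004
grip_force: 2.8
```

Call:
move_arm(series=[{"x": 0, "y": 0, "z": -2, "turn": 0, "grip": 0}, {"x": 0, "y": 0, "z": 0, "turn": 0, "grip": 0}])

```text
time_s: 12.42
tool_pos: [0.5606, -0.2161, 0.1164]
ee_rot: [0.996, 0.085, 0.0, 0.001]
ft_force: [-4.5, -1.0, 11.1]
finger_gap: 0.0003
grip_force: 5.5
```

Call:
move_arm(series=[{"x": 0, "y": 0, "z": -2, "turn": 0, "grip": 0}, {"x": 0, "y": 0, "z": -2, "turn": 0, "grip": 0}, {"x": -0.3, "y": 2.5, "z": 1.0, "turn": 0, "grip": 0}])

```text
time_s: 12.8
tool_pos: [0.561, -0.2166, 0.1154]
ee_rot: [0.996, 0.085, 0.001, 0.004]
ft_force: [-3.9, -7.7, 12.2]
finger_gap: 0.0008
grip_force: 7.1
```

Call:
move_arm(series=[{"x": -0.3, "y": 2.6, "z": 1.1, "turn": 0, "grip": 0}, {"x": -1.0, "y": 2.5, "z": 0.8, "turn": 0, "grip": 0}, {"x": -1.3, "y": 2.4, "z": 0.6, "turn": 0, "grip": 0}])

```text
time_s: 13.18
tool_pos: [0.5589, -0.2075, 0.1159]
ee_rot: [0.996, 0.085, 0.002, 0.003]
ft_force: [0.7, -5.5, 4.0]
finger_gap: 0.0004
grip_force: 2.8
```

Call:
move_arm(series=[{"x": -1.8, "y": 2.1, "z": 0.2, "turn": 0, "grip": 0}, {"x": -2.0, "y": 1.9, "z": 0, "turn": 0, "grip": 0}, {"x": -2.4, "y": 1.5, "z": -0.3, "turn": 0, "grip": 0}, {"x": -2.4, "y": 1.2, "z": -0.4, "turn": 0, "grip": 0}])

```text
time_s: 13.68
tool_pos: [0.5506, -0.2001, 0.1152]
ee_rot: [0.996, 0.085, 0.002, 0.002]
ft_force: [1.9, -4.7, 6.0]
finger_gap: 0.0004
grip_force: 3.1
```

Call:
move_arm(series=[{"x": -2.6, "y": 0.8, "z": -0.6, "turn": 0, "grip": 0}, {"x": -2.7, "y": 0.3, "z": -0.8, "turn": 0, "grip": 0}, {"x": -2.6, "y": -0.1, "z": -1.0, "turn": 0, "grip": 0}, {"x": -2.5, "y": -0.6, "z": -1.1, "turn": 0, "grip": 0}])

```text
time_s: 14.18
tool_pos: [0.5403, -0.1989, 0.1118]
ee_rot: [0.996, 0.085, 0.002, 0.002]
ft_force: [2.2, -1.0, 7.0]
finger_gap: 0.0006
grip_force: 3.2
```

Call:
move_arm(series=[{"x": 0, "y": 0, "z": 30, "turn": -0.16, "grip": 0}, {"x": 5, "y": 0, "z": 55, "turn": -0.16, "grip": 0}, {"x": 5, "y": 0, "z": 55, "turn": -0.16, "grip": 0}, {"x": 5, "y": 0, "z": 50, "turn": -0.16, "grip": 0}, {"x": 0, "y": 0, "z": 0, "turn": -0.13, "grip": 0}])

```text
time_s: 14.8
tool_pos: [0.5553, -0.1984, 0.3048]
ee_rot: [0.955, -0.297, 0.004, 0.001]
ft_force: [-0.5, -0.6, -0.7]
finger_gap: 0.0004
grip_force: 0.0
```

```bash
python3 m7.py w8
python3 - <<'E'
from ptr import *
ptr("w8",[.554,-.195,.115],.9,26)
E
```

```text
14.85 [ 0.55422141 -0.19785463  0.30191345] -0.6069641765511596
(np.float64(246.78799473771625), np.float64(225.5890011646028)) (np.float64(333.6549795255219), np.float64(216.85696301778157))
bar ((235.5, 231.0), (138.0, 13.0), 90.0) [ 0.6031 -0.132   0.168 ]
[[0.6544, -0.165, 0.168], [0.648, -0.1742, 0.168], [0.5467, -0.0958, 0.168], [0.5537, -0.0856, 0.168]]
dark ((321.5548095703125, 228.85398864746094), (18.01704978942871, 22.71018409729004), 158.47093200683594) [ 0.5519 -0.1907  0.115 ]
dark ((321.4844970703125, 199.38282775878906), (14.809221267700195, 21.61371612548828), 156.6482696533203) [ 0.5777 -0.2084  0.115 ]
ptr 8 313.625 237.25 313 315 236 239
w8 n 41 ellipse [318.3 232.3] [24.7 29.6] ctr [ 0.5513 -0.1861  0.1181] mean [-6.6  8.3] ang 128.3 vol~ 1.69
 tip [-9.2 12.2] 127.1
```

The speaker keeps sliding because table friction is low, and the knob is now at about 130°. I need a couple with a light squeeze, so I'll re-measure and then test whether a partial closing target gives a smaller grip force.

```bash
sed -i 's/^bc=.*/G=eval(sys.argv[2]);Y0=float(sys.argv[3]);bc=proj(p,[G[0]+.08*np.cos(Y0),G[1]+.08*np.sin(Y0),.168]);kc=proj(p,[G[0],G[1],.115]);print(bc,kc)/; s/^f=sys.argv\[1\];p,rgb=.*/f=sys.argv[1];p=ctrl.camera_params("wrist")\nif len(sys.argv)>4: p["view"]=np.load(f+".npy");im=cv2.imread(f"pics\/{f}.png")\nelse:\n    p,rgb=snap("wrist",f"pics\/{f}.png");np.save(f+".npy",p["view"]);im=rgb[:,:,::-1].copy()/' m7.py
sed -i 's/x-17:x+17/x-22:x+22/' m7.py
cat >> m7.py <<'E'
q=cv2.boxPoints(r);q=sorted([plane(p,*map(float,a),.168) for a in q],key=lambda a:a[1]);d=(q[2]+q[3])/2-(q[0]+q[1])/2
yaw=np.arctan2(-d[0],d[1]);mid=sum(q)/4;Fp=mid[:2]-.08*np.array([np.cos(yaw),np.sin(yaw)]);print("YAW",yaw.round(3),"mid",mid.round(4),"F from bar",Fp.round(4))
from ptr import ptr
ptr(f,[*Fp,.115],yaw,26)
E
python3 m7.py w8 "[.5525,-.1885]" .9 x
```

```text
14.85 [ 0.55422141 -0.19785463  0.30191345] -0.6069641765511596
(np.float64(230.72583577206055), np.float64(235.58725149730373)) (np.float64(319.5312245382227), np.float64(229.56850081429795))
bar ((232.0, 235.0), (148.0, 38.0), 90.0) [ 0.602  -0.1271  0.168 ]
[[0.6629, -0.1541, 0.168], [0.6443, -0.1811, 0.168], [0.5345, -0.0972, 0.168], [0.5551, -0.0672, 0.168]]
dark ((318.8123779296875, 231.7173614501953), (23.99683952331543, 28.03849983215332), 13.198875427246094) [ 0.551  -0.1865  0.115 ]
ptr 37 310.18918918918916 239.54054054054055 305 315 236 243
YAW 0.905 mid [ 0.5992 -0.1249  0.168 ] F from bar [ 0.5498 -0.1879]
w8 n 41 ellipse [318.3 232.3] [24.7 29.6] ctr [ 0.551  -0.1859  0.1163] mean [-6.6  8.4] ang 128.0 vol~ 1.69
 tip [-9.2 12.3] 126.8
```

Call:
move_arm(series=[{"x": 0, "y": 7, "z": -30, "turn": 0.18, "grip": 0.64}, {"x": 0, "y": 7, "z": -30, "turn": 0.18, "grip": 0.64}, {"x": 0, "y": 0, "z": -30, "turn": 0.18, "grip": 0.64}, {"x": 0, "y": 0, "z": -30, "turn": 0.18, "grip": 0.64}, {"x": 0, "y": 0, "z": -30, "turn": 0.18, "grip": 0.64}])

```text
time_s: 15.48
tool_pos: [0.5523, -0.1828, 0.1473]
ee_rot: [0.988, 0.154, -0.001, -0.001]
ft_force: [0.6, -0.1, 0.2]
finger_gap: 0.0484
grip_force: 0.0
```

Call:
move_arm(series=[{"x": 0, "y": 0, "z": -10, "turn": 0.18, "grip": 0.64}, {"x": 0, "y": 0, "z": 0, "turn": 0.18, "grip": 0.64}, {"x": 0, "y": 0, "z": 0, "turn": 0, "grip": 0.64}])

```text
time_s: 15.85
tool_pos: [0.5524, -0.183, 0.1383]
ee_rot: [0.946, 0.324, -0.001, -0.001]
ft_force: [0.1, 0.4, 0.3]
finger_gap: 0.0587
grip_force: 0.0
```

Call:
move_arm(series=[{"x": 0, "y": 0, "z": -20, "turn": 0, "grip": 0.64}, {"x": 0, "y": 0, "z": -11, "turn": 0, "grip": 0.55}, {"x": 0, "y": 0, "z": 0, "turn": 0, "grip": 0.475}, {"x": 0, "y": 0, "z": 0, "turn": 0, "grip": 0.475}])

```text
time_s: 16.35
tool_pos: [0.553, -0.1831, 0.1082]
ee_rot: [0.946, 0.324, -0.0, -0.001]
ft_force: [-0.1, 1.7, -4.4]
finger_gap: 0.0438
grip_force: 9.4
```

Call:
move_arm(series=[{"x": 0, "y": 0, "z": 0, "turn": 0, "grip": 0.468}, {"x": 0, "y": 0, "z": 0, "turn": 0, "grip": 0.468}])

```text
time_s: 16.6
tool_pos: [0.5532, -0.1834, 0.1085]
ee_rot: [0.946, 0.324, -0.0, -0.0]
ft_force: [-0.0, 1.0, -3.5]
finger_gap: 0.0429
grip_force: 21.4
```

Grip force follows the target (9 N at 0.475), so a light squeeze is possible. Turning with about 5 N.

Call:
move_arm(series=[{"x": 0, "y": 0, "z": 0, "turn": 0, "grip": 0.479}, {"x": 0, "y": 0, "z": 0, "turn": 0, "grip": 0.479}, {"x": 0, "y": 0, "z": 0, "turn": 0.08, "grip": 0.479}, {"x": 0, "y": 0, "z": 0, "turn": 0.08, "grip": 0.479}])

```text
time_s: 17.1
tool_pos: [0.5537, -0.184, 0.1094]
ee_rot: [0.917, 0.4, 0.0, 0.0]
ft_force: [-1.2, 2.5, -0.7]
finger_gap: 0.0441
grip_force: 0.8
```

Call:
move_arm(series=[{"x": 0, "y": 0, "z": 0, "turn": 0.08, "grip": 0.479}, {"x": 0, "y": 0, "z": 0, "turn": 0.08, "grip": 0.479}, {"x": 0, "y": 0, "z": 0, "turn": 0.08, "grip": 0.479}, {"x": 0, "y": 0, "z": 0, "turn": 0.08, "grip": 0.479}])

```text
time_s: 17.6
tool_pos: [0.5538, -0.1842, 0.1096]
ee_rot: [0.841, 0.541, 0.0, 0.001]
ft_force: [-0.7, 0.1, -0.8]
finger_gap: 0.0437
grip_force: 3.0
```

```bash
cat > near.py <<'E'
from h import *
import sys
from ptr import ptr
f=sys.argv[1];F=eval(sys.argv[2]);y0=float(sys.argv[3])
p,rgb=snap("wrist",f"pics/{f}.png");np.save(f+".npy",p["view"]);im=rgb[:,:,::-1].copy()
s=ctrl.get_state();print(s["time_s"],s["tool_pos"],2*np.arctan2(s["ee_rot"][1],s["ee_rot"][0]),"grip",s["grip_force"])
H,S,V=[c.astype(int) for c in cv2.split(cv2.cvtColor(im,cv2.COLOR_BGR2HSV))]
# panel LED (green) and pointer
g=(H>50)&(H<80)&(S>120)&(V>70);n,l,st,ce=cv2.connectedComponentsWithStats(g.astype(np.uint8))
print("green",[(c.round(1).tolist(),int(a[4])) for c,a in zip(ce[1:],st[1:]) if a[4]>3])
# black panel/white top edge: brown bar rear edge
m=((H<14)&(S>100)&(V>50)&(V<180)).astype(np.uint8)
m=cv2.morphologyEx(m,2,np.ones((11,11)));m[240:]=0;n,l,st,_=cv2.connectedComponentsWithStats(m);i=1+np.argmax(st[1:,4])
print("bar",st[i]);t=np.array([[c,np.argmax(l[:,c]==i)] for c in range(260,400,4) if (l[:,c]==i).any()],np.float32)
vx,vy,a,b=cv2.fitLine(t,cv2.DIST_HUBER,0,.01,.01).ravel()
A=plane(p,a-60*vx,b-60*vy,.168);B=plane(p,a+60*vx,b+60*vy,.168);d=A-B;yaw=np.arctan2(-d[0],d[1]);print("yaw",yaw,"rear-edge mid",((A+B)/2).round(4))
ptr(f,F,yaw if abs(yaw-y0)<.4 else y0,36)
E
python3 near.py w9 "[.551,-.186,.115]" .9
```

```text
17.65 [ 0.55381874 -0.18423345  0.10960564] 1.1454299145513562 grip 2.9375088214874268
green []
bar [  172    41   419   180 25286]
yaw 0.8876493715543974 rear-edge mid [ 0.5911 -0.1069  0.168 ]
w9 n 39 ellipse [323.3 302. ] [40.5 67.4] ctr [ 0.552  -0.1885  0.1142] mean [-5.3  4.6] ang 139.4 vol~ 1.49
 tip [-6.4  6.6] 134.0
```

The speaker yaw held at 0.89 while the tool turned 0.48 rad, so the light grip works. Another two strokes.

Call:
move_arm(series=[{"x": 0, "y": 0, "z": 0, "turn": 0, "grip": 0.56}, {"x": 0, "y": 0, "z": -1, "turn": -0.17, "grip": 0.56}, {"x": 0, "y": 0, "z": 0, "turn": -0.17, "grip": 0.56}, {"x": 0, "y": 0, "z": 0, "turn": -0.17, "grip": 0.52}, {"x": 0, "y": 0, "z": 0, "turn": 0, "grip": 0.478}])

```text
time_s: 18.27
tool_pos: [0.554, -0.1846, 0.1083]
ee_rot: [0.951, 0.311, 0.001, 0.001]
ft_force: [1.2, -2.5, -0.7]
finger_gap: 0.0443
grip_force: 4.6
```

Call:
move_arm(series=[{"x": 0, "y": 0, "z": 0, "turn": 0, "grip": 0.478}, {"x": 0, "y": 0, "z": 0, "turn": 0.13, "grip": 0.478}, {"x": 0, "y": 0, "z": 0, "turn": 0.13, "grip": 0.477}, {"x": 0, "y": 0, "z": 0, "turn": 0.13, "grip": 0.477}, {"x": 0, "y": 0, "z": 0, "turn": 0.12, "grip": 0.478}])

```text
time_s: 18.9
tool_pos: [0.5532, -0.1835, 0.1077]
ee_rot: [0.84, 0.542, 0.0, -0.0]
ft_force: [0.5, 0.2, 0.3]
finger_gap: 0.0444
grip_force: 7.1
```

```bash
sed -i 's/<15))/<(15 if r<30 else 26)))/' ptr.py; python3 near.py w10 "[.551,-.186,.115]" .9
python3 - <<'E'
from ptr import *
ptr("w9",[.551,-.186,.115],.888,36)
E
```

```text
18.95 [ 0.55320944 -0.18352265  0.10767846] 1.1496176067882211 grip 6.872975081205368
green []
bar [  172    39   424   185 26148]
yaw 0.8801184995498046 rear-edge mid [ 0.5909 -0.1063  0.168 ]
w10 n 98 ellipse [322.8 303.6] [40.9 68. ] ctr [ 0.5513 -0.1877  0.1144] mean [-8.3  5.2] ang 148.3 vol~ 1.34
 tip [-11.9   8.6] 144.3
w9 n 112 ellipse [323.3 302. ] [40.5 67.4] ctr [ 0.552  -0.1885  0.1142] mean [-7.8  7.6] ang 135.5 vol~ 1.56
 tip [-10.7  12.5] 130.6
```

Call:
move_arm(series=[{"x": 0, "y": 0, "z": 0, "turn": 0, "grip": 0.56}, {"x": 0, "y": 0, "z": 0, "turn": -0.18, "grip": 0.56}, {"x": 0, "y": 0, "z": 0, "turn": -0.18, "grip": 0.56}, {"x": 0, "y": 0, "z": 0, "turn": -0.18, "grip": 0.52}, {"x": 0, "y": 0, "z": 0, "turn": 0, "grip": 0.475}])

```text
time_s: 19.58
tool_pos: [0.5533, -0.1839, 0.1076]
ee_rot: [0.955, 0.296, -0.0, 0.0]
ft_force: [1.2, -2.7, -0.6]
finger_gap: 0.0439
grip_force: 10.3
```

Call:
move_arm(series=[{"x": 0, "y": 0, "z": 0, "turn": 0, "grip": 0.475}, {"x": 0, "y": 0, "z": 0, "turn": 0.15, "grip": 0.474}, {"x": 0, "y": 0, "z": 0, "turn": 0.15, "grip": 0.473}, {"x": 0, "y": 0, "z": 0, "turn": 0.15, "grip": 0.473}, {"x": 0, "y": 0, "z": 0, "turn": 0.15, "grip": 0.475}])

```text
time_s: 20.2
tool_pos: [0.5536, -0.184, 0.108]
ee_rot: [0.823, 0.568, 0.0, 0.0]
ft_force: [-0.1, -1.7, 2.9]
finger_gap: 0.0434
grip_force: 11.3
```

```bash
python3 near.py w11 "[.551,-.186,.115]" .9
```

```text
20.25 [ 0.55360346 -0.18397506  0.10800536] 1.2116116103256849 grip 11.197500228881836
green []
bar [  182    33   418   198 25993]
yaw 0.9044342341883062 rear-edge mid [ 0.5864 -0.1032  0.168 ]
w11 n 79 ellipse [322.5 302.4] [41.1 68.1] ctr [ 0.552  -0.1878  0.1145] mean [-8.9  0.8] ang 174.6 vol~ 0.88
 tip [-12.7   2.1] 170.6
```

26° gained on that stroke with the speaker nearly still. Repeating.

Call:
move_arm(series=[{"x": 0, "y": 0, "z": 0, "turn": 0, "grip": 0.56}, {"x": 0, "y": 0, "z": 0, "turn": -0.18, "grip": 0.56}, {"x": 0, "y": 0, "z": 0, "turn": -0.18, "grip": 0.56}, {"x": 0, "y": 0, "z": 0, "turn": -0.18, "grip": 0.52}, {"x": 0, "y": 0, "z": 0, "turn": -0.06, "grip": 0.475}])

```text
time_s: 20.88
tool_pos: [0.5532, -0.1834, 0.1074]
ee_rot: [0.956, 0.294, -0.0, -0.0]
ft_force: [0.5, -0.4, 0.7]
finger_gap: 0.0439
grip_force: 10.8
```

Call:
move_arm(series=[{"x": 0, "y": 0, "z": 0, "turn": 0, "grip": 0.475}, {"x": 0, "y": 0, "z": 0, "turn": 0.15, "grip": 0.474}, {"x": 0, "y": 0, "z": 0, "turn": 0.15, "grip": 0.473}, {"x": 0, "y": 0, "z": 0, "turn": 0.15, "grip": 0.473}, {"x": 0, "y": 0, "z": 0, "turn": 0.15, "grip": 0.475}])

```text
time_s: 21.5
tool_pos: [0.5535, -0.1839, 0.1078]
ee_rot: [0.824, 0.567, 0.0, 0.0]
ft_force: [0.9, -1.6, 0.9]
finger_gap: 0.0439
grip_force: 10.9
```

Call:
move_arm(series=[{"x": 0, "y": 0, "z": 0, "turn": 0, "grip": 0.56}, {"x": 0, "y": 0, "z": 0, "turn": -0.18, "grip": 0.56}, {"x": 0, "y": 0, "z": 0, "turn": -0.18, "grip": 0.56}, {"x": 0, "y": 0, "z": 0, "turn": -0.18, "grip": 0.52}, {"x": 0, "y": 0, "z": 0, "turn": -0.06, "grip": 0.475}])

```text
time_s: 22.12
tool_pos: [0.5532, -0.1835, 0.1074]
ee_rot: [0.956, 0.293, -0.0, -0.0]
ft_force: [-0.7, -1.2, 0.8]
finger_gap: 0.0439
grip_force: 11.8
```

Call:
move_arm(series=[{"x": 0, "y": 0, "z": 0, "turn": 0, "grip": 0.475}, {"x": 0, "y": 0, "z": 0, "turn": 0.15, "grip": 0.474}, {"x": 0, "y": 0, "z": 0, "turn": 0.15, "grip": 0.473}, {"x": 0, "y": 0, "z": 0, "turn": 0.15, "grip": 0.473}, {"x": 0, "y": 0, "z": 0, "turn": 0.15, "grip": 0.475}])

```text
time_s: 22.75
tool_pos: [0.5535, -0.1839, 0.1077]
ee_rot: [0.824, 0.567, 0.0, 0.0]
ft_force: [-0.1, -0.7, 1.0]
finger_gap: 0.0437
grip_force: 10.1
```

```bash
python3 near.py w12 "[.551,-.186,.115]" .9
```

```text
22.8 [ 0.55358253 -0.18393906  0.10780144] 1.2094369185412241 grip 9.94555190205574
green []
bar [  169    40   425   181 26102]
yaw 0.9492218666581294 rear-edge mid [ 0.5861 -0.1047  0.168 ]
w12 n 57 ellipse [322.8 303.5] [41.  67.6] ctr [ 0.5518 -0.1884  0.1142] mean [-8.5 -5.6] ang -146.6 vol~ 0.2
 tip [-11.8  -7.2] -148.7
```

Call:
move_arm(series=[{"x": 0, "y": 0, "z": 0, "turn": 0, "grip": 0.56}, {"x": 0, "y": 0, "z": 0, "turn": -0.18, "grip": 0.56}, {"x": 0, "y": 0, "z": 0, "turn": -0.18, "grip": 0.56}, {"x": 0, "y": 0, "z": 0, "turn": -0.18, "grip": 0.52}, {"x": 0, "y": 0, "z": 0, "turn": 0, "grip": 0.475}])

```text
time_s: 23.42
tool_pos: [0.5533, -0.1838, 0.1074]
ee_rot: [0.946, 0.324, -0.0, 0.0]
ft_force: [1.9, -2.3, -1.5]
finger_gap: 0.0438
grip_force: 10.6
```

Call:
move_arm(series=[{"x": 0, "y": 0, "z": 0, "turn": 0, "grip": 0.475}, {"x": 0, "y": 0, "z": 0, "turn": 0.15, "grip": 0.474}, {"x": 0, "y": 0, "z": 0, "turn": 0.15, "grip": 0.473}, {"x": 0, "y": 0, "z": 0, "turn": 0.15, "grip": 0.473}, {"x": 0, "y": 0, "z": 0, "turn": 0.15, "grip": 0.475}])

```text
time_s: 24.05
tool_pos: [0.5535, -0.1839, 0.1079]
ee_rot: [0.806, 0.592, 0.0, 0.0]
ft_force: [-0.6, -2.8, 1.0]
finger_gap: 0.0439
grip_force: 11.3
```

```bash
python3 near.py w13 "[.551,-.186,.115]" .9
```

```text
24.1 [ 0.5536071  -0.18400229  0.10797892] 1.2710600342074851 grip 10.84020048379898
green []
bar [  179    35   421   195 26087]
yaw 0.9719268966999761 rear-edge mid [ 0.5802 -0.101   0.168 ]
w13 n 58 ellipse [322.6 303.2] [41.  67.9] ctr [ 0.552  -0.1884  0.1142] mean [-7.1 -9.6] ang -126.6 vol~ 6.14
 tip [ -9.9 -12.7] -127.9
```

Call:
move_arm(series=[{"x": 0, "y": 0, "z": 0, "turn": 0, "grip": 0.56}, {"x": 0, "y": 0, "z": 0, "turn": -0.18, "grip": 0.56}, {"x": 0, "y": 0, "z": 0, "turn": -0.18, "grip": 0.56}, {"x": 0, "y": 0, "z": 0, "turn": -0.18, "grip": 0.52}, {"x": 0, "y": 0, "z": 0, "turn": -0.04, "grip": 0.475}])

```text
time_s: 24.72
tool_pos: [0.5531, -0.1835, 0.1074]
ee_rot: [0.943, 0.332, -0.0, -0.0]
ft_force: [-0.0, -1.0, 0.5]
finger_gap: 0.044
grip_force: 10.7
```

Call:
move_arm(series=[{"x": 0, "y": 0, "z": 0, "turn": 0, "grip": 0.475}, {"x": 0, "y": 0, "z": 0, "turn": 0.15, "grip": 0.474}, {"x": 0, "y": 0, "z": 0, "turn": 0.15, "grip": 0.474}, {"x": 0, "y": 0, "z": 0, "turn": 0.15, "grip": 0.474}, {"x": 0, "y": 0, "z": 0, "turn": 0.1, "grip": 0.475}])

```text
time_s: 25.35
tool_pos: [0.5534, -0.1839, 0.1075]
ee_rot: [0.816, 0.579, 0.0, 0.0]
ft_force: [1.0, -1.6, -0.6]
finger_gap: 0.0441
grip_force: 4.6
```

```bash
python3 near.py w14 "[.551,-.186,.115]" .9
```

```text
25.4 [ 0.55340865 -0.183856    0.10755393] 1.2366049278493574 grip 4.586144238710403
green []
bar [  112    63   446    97 27457]
yaw 1.1895748965129838 rear-edge mid [ 0.5835 -0.1011  0.168 ]
w14 n 66 ellipse [324.3 295. ] [41.8 68.8] ctr [ 0.5546 -0.1829  0.1174] mean [-7.4 -9.4] ang -128.2 vol~ 6.16
 tip [-10.3 -12.6] -129.2
```

The pointer stays at about 232° and the speaker turned instead, so the knob is on its stop. Now release carefully, rise and look for the handle and the dock.

Call:
move_arm(series=[{"x": 0, "y": 0, "z": 0, "turn": 0, "grip": 0.7}, {"x": 0, "y": 0, "z": 0, "turn": 0, "grip": 0.7}, {"x": 0, "y": 0, "z": 40, "turn": 0, "grip": 0.7}, {"x": 0, "y": 10, "z": 60, "turn": -0.18, "grip": 0.7}, {"x": 0, "y": 10, "z": 60, "turn": -0.18, "grip": 0.8}])

```text
time_s: 26.02
tool_pos: [0.5527, -0.1631, 0.269]
ee_rot: [0.908, 0.419, -0.0, -0.001]
ft_force: [1.3, 0.1, -0.3]
finger_gap: 0.0722
grip_force: 0.0
```

Call:
move_arm(series=[{"x": 0, "y": 10, "z": 60, "turn": -0.18, "grip": 0.8}, {"x": 0, "y": 10, "z": 20, "turn": -0.18, "grip": 0.8}, {"x": 0, "y": 10, "z": 0, "turn": -0.18, "grip": 0.8}, {"x": 0, "y": 0, "z": 0, "turn": -0.18, "grip": 0.8}, {"x": 0, "y": 0, "z": 0, "turn": -0.18, "grip": 0.8}])

```text
time_s: 26.65
tool_pos: [0.5531, -0.1333, 0.3475]
ee_rot: [1.0, -0.018, -0.0, -0.0]
ft_force: [0.6, 0.3, -0.2]
finger_gap: 0.0735
grip_force: 0.0
```

Call:
move_arm(series=[{"x": 0, "y": 0, "z": 0, "turn": -0.18, "grip": 0.8}, {"x": 0, "y": 0, "z": 0, "turn": -0.18, "grip": 0.8}, {"x": 0, "y": 0, "z": 0, "turn": 0, "grip": 0.8}])

```text
time_s: 27.02
tool_pos: [0.5531, -0.1335, 0.3474]
ee_rot: [0.981, -0.193, -0.0, -0.0]
ft_force: [-0.5, -0.0, 0.1]
finger_gap: 0.0738
grip_force: 0.0
```

```bash
python3 m7.py w15 "[.5525,-.187]" 1.17
```

```text
27.075 [ 0.5531433  -0.13347886  0.34745994] -0.386223821444785
(np.float64(295.5800428152583), np.float64(202.59734674026097)) (np.float64(368.32875507326895), np.float64(197.24942392896747))
bar ((292.9317626953125, 201.01962280273438), (130.5775604248047, 16.610816955566406), 88.02507019042969) [ 0.5862 -0.1115  0.168 ]
[[0.6477, -0.1271, 0.168], [0.6421, -0.1421, 0.168], [0.5188, -0.0944, 0.168], [0.5248, -0.0779, 0.168]]
dark ((365.4117126464844, 196.2285614013672), (19.962726593017578, 27.180950164794922), 16.949966430664062) [ 0.5549 -0.1843  0.115 ]
ptr 31 372.16129032258067 203.83870967741936 369 376 200 209
YAW 1.196 mid [ 0.5834 -0.1104  0.168 ] F from bar [ 0.554  -0.1848]
w15 n 34 ellipse [365.7 196.6] [21.2 27.6] ctr [ 0.5544 -0.1844  0.1153] mean [-8.9 -9.3] ang -133.7 vol~ 6.26
 tip [-13.1 -13.7] -133.7
```

View pics/w15.png

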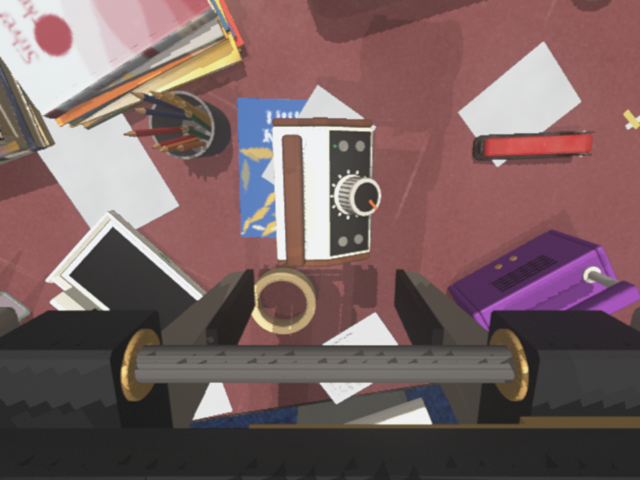

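The pointer reads 226° (at the stop tick), the bar's middle is at about (293,201) px and the tape roll is at (283,300), just clear. Next I'll grasp the handle, and check that the tape hasn't moved and the dock's pose from this view.

Call:
move_arm(series=[{"x": 15, "y": 12, "z": -40, "turn": 0.01, "grip": 0.8}, {"x": 16, "y": 11.5, "z": -45, "turn": 0, "grip": 0.8}, {"x": 0, "y": 0, "z": -45, "turn": 0, "grip": 0.8}, {"x": 0, "y": 0, "z": -30, "turn": 0, "grip": 0.8}, {"x": 0, "y": 0, "z": 0, "turn": 0, "grip": 0.8}])

```text
time_s: 27.7
tool_pos: [0.5824, -0.1093, 0.1847]
ee_rot: [0.982, -0.187, -0.003, -0.001]
ft_force: [-0.2, 0.6, -0.3]
finger_gap: 0.0735
grip_force: 0.0
```

```bash
cat > dock.py <<'E'
from h import *
import sys
def seat(cam,f,npy,box):
    p=ctrl.camera_params(cam)
    if npy:p["view"]=np.load(npy)
    im=cv2.imread(f);V=im.max(2);k=np.zeros(V.shape,np.uint8);x0,x1,y0,y1=box;k[y0:y1,x0:x1]=1
    d=cv2.morphologyEx(((V<70)*k).astype(np.uint8),2,np.ones((3,3)))
    c=max(cv2.findContours(d,0,1)[0],key=cv2.contourArea)
    for q in cv2.approxPolyDP(c,3,True)[:,0]:print(cam,q,plane(p,*map(float,q),.01).round(4),plane(p,*map(float,q),.02).round(4))
seat("wrist","pics/w15.png","w15.npy",(60,205,215,308))
seat("side","pics/side0.png",None,(185,300,335,400))
for n in("w2","w15"):
    p=ctrl.camera_params("wrist");p["view"]=np.load(n+".npy");im=cv2.imread(f"pics/{n}.png")
    H,S,V=[c.astype(int) for c in cv2.split(cv2.cvtColor(im,cv2.COLOR_BGR2HSV))]
    m=((H>18)&(H<32)&(S>60)&(V>150)).astype(np.uint8);u,v=map(int,proj(p,[.43,-.02,.02]));b=np.zeros_like(m);b[max(0,v-50):v+50,max(0,u-60):u+60]=1
    c=max(cv2.findContours(m*b,0,1)[0],key=cv2.contourArea);(a,bb),r=cv2.minEnclosingCircle(c);print("tape",n,a,bb,r,plane(p,a,bb,.025).round(4))
E
python3 dock.py
```

```text
wrist [ 72 273] [0.5988 0.2708 0.01  ] [0.5992 0.2623 0.02  ]
wrist [109 307] [0.5278 0.2473 0.01  ] [0.5295 0.2392 0.02  ]
wrist [188 307] [0.4805 0.1311 0.01  ] [0.4832 0.1254 0.02  ]
wrist [194 302] [0.4845 0.1184 0.01  ] [0.4871 0.1129 0.02  ]
wrist [115 230] [0.6329 0.1742 0.01  ] [0.6326 0.1676 0.02  ]
side [292 346] [0.4805 0.1173 0.01  ] [0.4739 0.1317 0.02  ]
side [239 348] [0.5749 0.1544 0.01  ] [0.5666 0.1681 0.02  ]
side [241 367] [0.5415 0.2092 0.01  ] [0.5338 0.2219 0.02  ]
side [282 366] [0.4719 0.1838 0.01  ] [0.4655 0.197  0.02  ]
side [284 378] [0.4539 0.2158 0.01  ] [0.4478 0.2284 0.02  ]
side [290 378] [0.4439 0.2126 0.01  ] [0.438  0.2253 0.02  ]
tape w2 188.38888549804688 245.19444274902344 36.28095245361328 [ 0.4371 -0.0148  0.025 ]
tape w15 281.97369384765625 303.15789794921875 32.81655502319336 [ 0.4358 -0.014   0.025 ]
```

The tape roll is unmoved. The dock needs a tighter fix (4 mm play), so I'll take a quick look from above it before lifting.

Call:
move_arm(series=[{"x": 0, "y": 0, "z": 60, "turn": 0, "grip": 0.8}, {"x": -15, "y": 60, "z": 60, "turn": 0, "grip": 0.8}, {"x": -20, "y": 60, "z": 45, "turn": 0, "grip": 0.8}, {"x": -25, "y": 60, "z": 0, "turn": 0, "grip": 0.8}, {"x": -15, "y": 60, "z": 0, "turn": 0, "grip": 0.8}])

```text
time_s: 28.32
tool_pos: [0.5182, 0.1008, 0.3309]
ee_rot: [0.982, -0.188, 0.003, -0.0]
ft_force: [0.7, -0.2, -0.6]
finger_gap: 0.0738
grip_force: 0.0
```

Call:
move_arm(series=[{"x": -15, "y": 60, "z": 0, "turn": 0, "grip": 0.8}, {"x": 0, "y": 20, "z": 0, "turn": 0, "grip": 0.8}, {"x": 0, "y": 0, "z": 0, "turn": 0, "grip": 0.8}])

```text
time_s: 28.7
tool_pos: [0.5034, 0.1805, 0.3295]
ee_rot: [0.982, -0.187, 0.002, -0.0]
ft_force: [0.4, -1.0, -0.1]
finger_gap: 0.0739
grip_force: 0.0
```

Run:
```python
from h import *
p,im=snap("wrist","pics/w16.png");np.save("w16.npy",p["view"]);im=im[:,:,::-1].copy()
print(ctrl.get_state()["tool_pos"])
V=im.max(2);k=np.zeros(V.shape,np.uint8);u,v=map(int,proj(p,[.54,.194,.01]));print(u,v)
k[max(0,v-130):min(300,v+130),max(0,u-150):u+150]=1
d=cv2.morphologyEx(((V<70)*k).astype(np.uint8),2,np.ones((3,3)))
c=max(cv2.findContours(d,0,1)[0],key=cv2.contourArea)
r=cv2.minAreaRect(c);print("rect",r)
q=[plane(p,*map(float,a),.01) for a in cv2.boxPoints(r)];print(np.round(q,4).tolist(),np.mean(q,0).round(4))
for a in cv2.approxPolyDP(c,3,True)[:,0]:print(a,plane(p,*map(float,a),.01).round(4))
S=cv2.cvtColor(im,cv2.COLOR_BGR2HSV)[:,:,1]
w=((V>150)&(S<40)&(k>0)).astype(np.uint8);w=cv2.morphologyEx(w|d,3,np.ones((3,3)));n,l,st,_=cv2.connectedComponentsWithStats(w);i=l[v,u]
c=max(cv2.findContours((l==i).astype(np.uint8),0,1)[0],key=cv2.contourArea)
print("outer")
for a in cv2.approxPolyDP(c,4,True)[:,0]:print(a,plane(p,*map(float,a),.02).round(4))
```

```text
[0.50366146 0.17936812 0.32908405]
307 183
rect ((408.5, 284.5), (29.0, 27.0), 90.0)
[[0.3746, 0.1203, 0.01], [0.36, 0.083, 0.01], [0.3157, 0.097, 0.01], [0.3307, 0.1351, 0.01]] [0.3452 0.1089 0.01  ]
[397 270] [0.3735 0.1175 0.01  ]
[395 299] [0.3307 0.1351 0.01  ]
[422 299] [0.3157 0.097  0.01  ]
[405 273] [0.3647 0.1079 0.01  ]
outer
[0 0] [0.8827 0.4578 0.02  ]
[  0 479] [0.2677 0.8756 0.02  ]
[639 479] [-0.1314 -0.1471  0.02  ]
[639   0] [ 0.5974 -0.265   0.02  ]
```

View pics/w16.png

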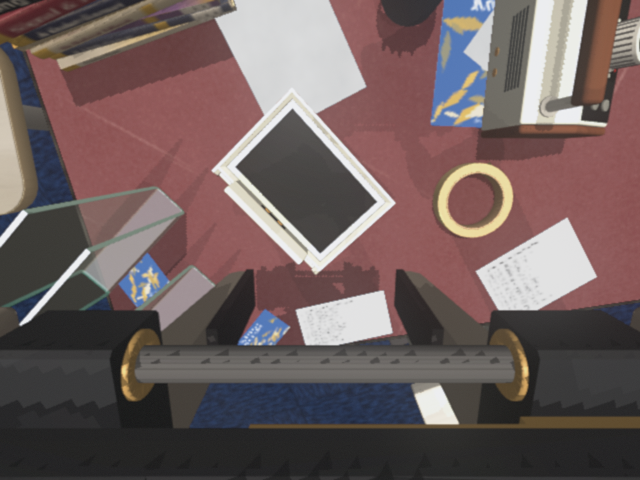

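The dock is fully visible: black seat corners near (292,107), (378,203), (317,256) and (234,176), back rest at lower-left and glass dividers at the far left.

Run:
```python
from h import *
p=ctrl.camera_params("wrist");p["view"]=np.load("w16.npy");im=cv2.imread("pics/w16.png");V=im.max(2)
k=np.zeros(V.shape,np.uint8);cv2.fillPoly(k,[np.array([(292,92),(393,202),(316,270),(218,172)])],1)
for th in(100,130):
    d=cv2.morphologyEx(((V<th)*k).astype(np.uint8),2,np.ones((5,5)));c=max(cv2.findContours(d,0,1)[0],key=cv2.contourArea)
    P3=np.array([plane(p,float(a[0]),float(a[1]),.01)[:2] for a in c[:,0]])*1000
    r=cv2.minAreaRect(P3.astype(np.float32));print(th,r)
    print(cv2.boxPoints(r).round(1).tolist(),cv2.approxPolyDP(c,4,True)[:,0].tolist())
print("outer@.02",[plane(p,*a,.02).round(4)[:2].tolist() for a in[(292,90),(395,202),(316,272),(213,170)]])
for a in[(160,190),(183,212),(205,268),(214,278)]:print("div",a,[plane(p,*map(float,a),z).round(3)[:2].tolist() for z in(0,.1,.2)])
```

```text
100 ((539.794189453125, 194.8069610595703), (169.21298217773438, 108.93151092529297), 21.896427154541016)
[[441.0, 213.8000030517578], [481.6000061035156, 112.69999694824219], [638.5999755859375, 175.8000030517578], [598.0, 276.8999938964844]] [[290, 112], [239, 163], [239, 169], [322, 250], [373, 199]]
130 ((539.7474975585938, 195.0851593017578), (169.86521911621094, 110.09788513183594), 21.839872360229492)
[[440.3999938964844, 214.60000610351562], [481.3999938964844, 112.4000015258789], [639.0999755859375, 175.60000610351562], [598.0999755859375, 277.79998779296875]] [[290, 111], [238, 169], [322, 250], [373, 204], [373, 198]]
outer@.02 [[0.6582, 0.1662], [0.4726, 0.0892], [0.4177, 0.2292], [0.6043, 0.3051]]
div (160, 190) [[0.608, 0.394], [0.6, 0.347], [0.592, 0.299]]
div (183, 212) [[0.568, 0.378], [0.568, 0.334], [0.567, 0.289]]
div (205, 268) [[0.479, 0.386], [0.497, 0.34], [0.514, 0.294]]
div (214, 278) [[0.459, 0.381], [0.481, 0.336], [0.503, 0.291]]
```

Call:
move_arm(series=[{"x": 13, "y": -48, "z": 0, "turn": 0, "grip": 0.8}, {"x": 13, "y": -48, "z": 0, "turn": 0, "grip": 0.8}, {"x": 13, "y": -48, "z": -10, "turn": 0, "grip": 0.8}, {"x": 13, "y": -48, "z": -20, "turn": 0, "grip": 0.8}, {"x": 13, "y": -48, "z": -40, "turn": 0, "grip": 0.8}])

```text
time_s: 29.38
tool_pos: [0.5694, -0.0637, 0.2603]
ee_rot: [0.982, -0.189, 0.003, 0.001]
ft_force: [-0.0, -0.2, -1.3]
finger_gap: 0.0735
grip_force: 0.0
```

Call:
move_arm(series=[{"x": 15, "y": -49, "z": -40, "turn": 0, "grip": 0.8}, {"x": 0, "y": 0, "z": -25, "turn": 0, "grip": 0.8}, {"x": 0, "y": 0, "z": 0, "turn": 0, "grip": 0.8}])

```text
time_s: 29.75
tool_pos: [0.5808, -0.1083, 0.1929]
ee_rot: [0.982, -0.19, -0.002, -0.0]
ft_force: [-0.5, -1.3, 0.6]
finger_gap: 0.0734
grip_force: 0.0
```

Call:
move_arm(series=[{"x": 3, "y": -1, "z": -25, "turn": 0, "grip": 0.8}, {"x": 0, "y": 0, "z": -28, "turn": 0, "grip": 0.8}, {"x": 0, "y": 0, "z": 0, "turn": 0, "grip": 0.5}, {"x": 0, "y": 0, "z": 0, "turn": 0, "grip": 0.3}, {"x": 0, "y": 0, "z": 0, "turn": 0, "grip": 0}])

```text
time_s: 30.38
tool_pos: [0.5866, -0.1083, 0.1439]
ee_rot: [0.982, -0.188, 0.002, 0.0]
ft_force: [0.0, -0.1, -0.3]
finger_gap: 0.046
grip_force: 0.0
```

Call:
move_arm(series=[{"x": 0, "y": 0, "z": 0, "turn": 0, "grip": 0}, {"x": 0, "y": 0, "z": 0, "turn": 0, "grip": 0}, {"x": 0, "y": 0, "z": 0, "turn": 0, "grip": 0}])

```text
time_s: 30.75
tool_pos: [0.5854, -0.1086, 0.1421]
ee_rot: [0.982, -0.188, 0.0, 0.001]
ft_force: [-2.3, -2.6, 2.0]
finger_gap: 0.0198
grip_force: 30.0
```

Gripped (gap 19.8 mm, 30 N). Lifting gently.

Call:
move_arm(series=[{"x": 0, "y": 0, "z": 8, "turn": 0, "grip": 0}, {"x": 0, "y": 0, "z": 18, "turn": 0, "grip": 0}, {"x": -10, "y": 0, "z": 25, "turn": 0, "grip": 0}, {"x": -20, "y": 0, "z": 25, "turn": 0, "grip": 0}, {"x": -20, "y": 10, "z": 20, "turn": 0, "grip": 0}])

```text
time_s: 31.38
tool_pos: [0.5351, -0.0979, 0.2395]
ee_rot: [0.982, -0.189, 0.001, 0.0]
ft_force: [0.3, -0.1, -6.7]
finger_gap: 0.0197
grip_force: 30.0
```

Call:
move_arm(series=[{"x": 0, "y": 25, "z": 0, "turn": 0.05, "grip": 0}, {"x": 0, "y": 35, "z": 0, "turn": 0.08, "grip": 0}, {"x": 0, "y": 40, "z": 0, "turn": 0.09, "grip": 0}, {"x": 0, "y": 40, "z": 0, "turn": 0.09, "grip": 0}, {"x": 0, "y": 40, "z": 0, "turn": 0.09, "grip": 0}])

```text
time_s: 32.0
tool_pos: [0.5351, 0.0838, 0.2384]
ee_rot: [1.0, 0.012, 0.0, -0.0]
ft_force: [-0.2, -0.2, -6.4]
finger_gap: 0.0199
grip_force: 30.0
```

Call:
move_arm(series=[{"x": 0, "y": 40, "z": 0, "turn": 0.09, "grip": 0}, {"x": 0, "y": 40, "z": 0, "turn": 0.09, "grip": 0}, {"x": 0, "y": 30, "z": 0, "turn": 0.09, "grip": 0}, {"x": 0, "y": 20, "z": 0, "turn": 0.09, "grip": 0}, {"x": 0, "y": 0, "z": 0, "turn": 0, "grip": 0}])

```text
time_s: 32.62
tool_pos: [0.5349, 0.2135, 0.238]
ee_rot: [0.982, 0.19, -0.0, -0.0]
ft_force: [-1.0, -0.7, -7.1]
finger_gap: 0.0196
grip_force: 30.0
```

Run:
```python
from h import *
p,im=snap("side","pics/side1.png")
s=ctrl.get_state();print(s["tool_pos"],2*np.arctan2(s["ee_rot"][1],s["ee_rot"][0]),s["moment"],s["ft_force"])
cv2.imwrite("pics/cside1.png",cv2.resize(im[150:420,120:460,::-1],None,fx=2.2,fy=2.2))
```

```text
[0.53514105 0.21228811 0.23797327] 0.38032864004196765 [ 0.06269376 -0.03391992 -0.02614423] [ 0.16729013 -0.23263503 -6.82094581]
```

Yaw is 1.951 against a dock yaw of 1.952. Aligning in x and y, then lowering.

Call:
move_arm(series=[{"x": -7.5, "y": 12, "z": 0, "turn": 0, "grip": 0}, {"x": 0, "y": 0, "z": -20, "turn": 0, "grip": 0}, {"x": 0, "y": 0, "z": -25, "turn": 0, "grip": 0}, {"x": 0, "y": 0, "z": -18, "turn": 0, "grip": 0}, {"x": 0, "y": 0, "z": 0, "turn": 0, "grip": 0}])

```text
time_s: 33.3
tool_pos: [0.5263, 0.2238, 0.1729]
ee_rot: [0.982, 0.189, -0.002, -0.0]
ft_force: [0.1, 1.2, -6.7]
finger_gap: 0.0194
grip_force: 30.0
```

Run:
```python
from h import *
s=ctrl.get_state();t=s["tool_pos"];print(t,s["ft_force"])
p,im=snap("wrist","pics/w17.png");np.save("w17.npy",p["view"])
y=1.951;X=np.array([np.cos(y),np.sin(y)]);Y=np.array([-X[1],X[0]]);dz=t[2]-.1421
for n,a,b,z in[("knob",-.08,0,.115),("barR",0,-.068,.168),("barL",0,.068,.168),("backR",.028,-.09,.102),("backL",.028,.09,.102)]:
    w=t[:2]+a*X+b*Y;print(n,np.round(proj(p,[*w,z+dz]),1))
ps,ims=snap("scene","pics/s3.png");pd,_=snap("side","pics/d3.png")
for n,pp in(("scene",ps),("side",pd)):
  for k,a,b,z in[("knob",-.08,0,.115),("barR",0,-.068,.168),("barL",0,.068,.168)]:
    w=t[:2]+a*X+b*Y;print(n,k,np.round(proj(pp,[*w,z+dz]),1))
```

```text
[0.52629197 0.2238339  0.17289242] [ 0.11693218  1.23234156 -6.65175616]
knob [458.5 272.9]
barR [324.6 156.9]
barL [324.5 437.9]
backR [275.7 115.8]
backL [284.5 388.4]
scene knob [272.6 188.1]
scene barR [262.2 155.9]
scene barL [231.8 173.3]
side knob [243.2 284.3]
side barR [194.  278.2]
side barL [277. 275.]
```

Run:
```python
from h import *
im=cv2.imread("pics/w17.png");hsv=cv2.cvtColor(im,cv2.COLOR_BGR2HSV)
for r in range(132,176,3):print(r,[im[r,c].tolist() for c in(315,325,335)])
H,S,V=[c.astype(int) for c in cv2.split(hsv)]
p=ctrl.camera_params("wrist");p["view"]=np.load("w17.npy")
k=np.zeros(V.shape,np.uint8);k[225:320,410:510]=1
o=(H<20)&(S>140)&(V>120)&(k>0);ys,xs=np.nonzero(o);print(len(xs),xs.mean() if len(xs) else 0,ys.mean() if len(xs) else 0)
d=((V<70)*k).astype(np.uint8)
for c in cv2.findContours(d,0,1)[0]:
    if cv2.contourArea(c)>300:print(cv2.fitEllipse(c))
```

```text
132 [[79, 95, 135], [80, 96, 134], [79, 94, 134]]
135 [[71, 82, 112], [73, 83, 113], [72, 82, 112]]
138 [[223, 235, 236], [225, 237, 237], [227, 238, 238]]
141 [[244, 243, 242], [244, 243, 242], [244, 243, 242]]
144 [[244, 243, 242], [244, 243, 242], [244, 243, 242]]
147 [[244, 243, 242], [244, 243, 242], [244, 243, 242]]
150 [[244, 243, 242], [236, 236, 235], [244, 243, 242]]
153 [[241, 241, 240], [244, 243, 242], [239, 242, 241]]
156 [[246, 244, 244], [246, 244, 244], [243, 244, 243]]
159 [[82, 90, 116], [84, 92, 116], [82, 93, 118]]
162 [[83, 99, 140], [83, 98, 136], [85, 101, 140]]
165 [[85, 102, 144], [84, 101, 143], [88, 105, 147]]
168 [[86, 104, 149], [88, 106, 152], [88, 106, 148]]
171 [[85, 104, 149], [87, 106, 151], [88, 105, 148]]
174 [[86, 104, 149], [88, 107, 152], [87, 105, 149]]
91 467.032967032967 285.57142857142856
((440.5534973144531, 311.5115661621094), (19.160423278808594, 95.72818756103516), 95.33092498779297)
((456.3533020019531, 272.6435241699219), (32.12633514404297, 55.362449645996094), 21.458690643310547)
```

The held bar's end and the knob match the prediction to within 0.5 mm, so the speaker is centred in the grip. Lowering into the seat.

Call:
move_arm(series=[{"x": 0.5, "y": 1, "z": -4, "turn": 0, "grip": 0}, {"x": 0, "y": 0, "z": -5, "turn": 0, "grip": 0}, {"x": 0, "y": 0, "z": 0, "turn": 0, "grip": 0}])

```text
time_s: 33.83
tool_pos: [0.5279, 0.2251, 0.165]
ee_rot: [0.982, 0.189, -0.001, 0.0]
ft_force: [0.6, 0.1, -5.7]
finger_gap: 0.0197
grip_force: 30.0
```

Call:
move_arm(series=[{"x": 0, "y": 0, "z": -3, "turn": 0, "grip": 0}, {"x": 0, "y": 0, "z": -3, "turn": 0, "grip": 0}, {"x": 0, "y": 0, "z": 0, "turn": 0, "grip": 0}])

```text
time_s: 34.2
tool_pos: [0.5281, 0.2252, 0.1593]
ee_rot: [0.982, 0.189, -0.0, -0.0]
ft_force: [0.3, -0.2, -7.1]
finger_gap: 0.0197
grip_force: 30.0
```

No contact yet, and the foot is now below the rim tops (0.162). Continuing down.

Call:
move_arm(series=[{"x": 0, "y": 0, "z": -2, "turn": 0, "grip": 0}, {"x": 0, "y": 0, "z": -2, "turn": 0, "grip": 0}, {"x": 0, "y": 0, "z": -2, "turn": 0, "grip": 0}, {"x": 0, "y": 0, "z": 0, "turn": 0, "grip": 0}])

```text
time_s: 34.7
tool_pos: [0.5285, 0.2252, 0.1537]
ee_rot: [0.982, 0.189, 0.0, 0.0]
ft_force: [0.9, -0.4, -6.0]
finger_gap: 0.0199
grip_force: 30.0
```

Call:
move_arm(series=[{"x": 0, "y": 0, "z": -1, "turn": 0, "grip": 0}, {"x": 0, "y": 0, "z": -1, "turn": 0, "grip": 0}, {"x": 0, "y": 0, "z": 0, "turn": 0, "grip": 0}])

```text
time_s: 35.08
tool_pos: [0.5287, 0.2255, 0.1531]
ee_rot: [0.982, 0.189, 0.001, -0.0]
ft_force: [-4.1, 0.2, 5.6]
finger_gap: 0.0196
grip_force: 30.0
```

Call:
move_arm(series=[{"x": -1, "y": 0, "z": 0, "turn": 0, "grip": 0}, {"x": 0, "y": 0, "z": -1, "turn": 0, "grip": 0}, {"x": 0, "y": 0, "z": 0, "turn": 0, "grip": 0}])

```text
time_s: 35.45
tool_pos: [0.528, 0.2254, 0.1527]
ee_rot: [0.982, 0.189, 0.001, 0.0]
ft_force: [-6.5, -0.5, 8.8]
finger_gap: 0.0194
grip_force: 30.0
```

```bash
python3 -c "
from h import *
s=ctrl.get_state();print(s['tool_pos'],s['ft_force'],s['moment'],2*np.arctan2(s['ee_rot'][1],s['ee_rot'][0]))"
```

```text
[0.52802734 0.22537102 0.15269887] [-6.4562921  -0.5195148   8.79672719] [-0.13059102  0.93641461  0.00198042] 0.3809823747075461
```

The force points to -x, so the +x end is riding on the rim's slope. Shifting along the dock towards -x.

Call:
move_arm(series=[{"x": -1.3, "y": -0.5, "z": 0.5, "turn": 0, "grip": 0}, {"x": -1.3, "y": -0.5, "z": 0, "turn": 0, "grip": 0}, {"x": 0, "y": 0, "z": 0, "turn": 0, "grip": 0}])

```text
time_s: 35.83
tool_pos: [0.5265, 0.2246, 0.1522]
ee_rot: [0.982, 0.189, 0.002, -0.0]
ft_force: [3.6, 2.5, 3.2]
finger_gap: 0.02
grip_force: 30.0
```

```bash
python3 -c "
from h import *
s=ctrl.get_state();print(s['tool_pos'],s['ft_force'],s['moment'])"
```

```text
[0.52650145 0.2246496  0.15217248] [3.576492   2.47560097 3.21176858] [ 0.56021834 -0.8044272   0.05964271]
```

z is now 0.1522, the seated height. Releasing and rising straight up.

Call:
move_arm(series=[{"x": 0.5, "y": 0, "z": 0, "turn": 0, "grip": 0}, {"x": 0, "y": 0, "z": 0, "turn": 0, "grip": 0.3}, {"x": 0, "y": 0, "z": 0, "turn": 0, "grip": 0.5}, {"x": 0, "y": 0, "z": 0, "turn": 0, "grip": 0.7}, {"x": 0, "y": 0, "z": 0, "turn": 0, "grip": 0.7}])

```text
time_s: 36.45
tool_pos: [0.5249, 0.2241, 0.1508]
ee_rot: [0.982, 0.189, -0.001, 0.0]
ft_force: [0.0, -0.5, -0.4]
finger_gap: 0.0554
grip_force: 0.0
```

Call:
move_arm(series=[{"x": 0, "y": 0, "z": 20, "turn": 0, "grip": 0.7}, {"x": 0, "y": 0, "z": 40, "turn": 0, "grip": 0.7}, {"x": -10, "y": -10, "z": 60, "turn": 0, "grip": 0.7}, {"x": -30, "y": -20, "z": 50, "turn": 0, "grip": 0.7}, {"x": -20, "y": -10, "z": 20, "turn": 0, "grip": 0.7}])

```text
time_s: 37.08
tool_pos: [0.4655, 0.1838, 0.3451]
ee_rot: [0.982, 0.189, 0.003, 0.0]
ft_force: [-0.5, 0.1, -0.8]
finger_gap: 0.0645
grip_force: 0.0
```

```bash
cat > fin.py <<'E'
from h import *
import sys
f=sys.argv[1];p,rgb=snap("wrist",f"pics/{f}.png");np.save(f+".npy",p["view"]);im=rgb[:,:,::-1].copy();snap("side",f"pics/d{f}.png");snap("scene",f"pics/s{f}.png")
s=ctrl.get_state();print(s["time_s"],s["tool_pos"],s["ft_force"])
H,S,V=[c.astype(int) for c in cv2.split(cv2.cvtColor(im,cv2.COLOR_BGR2HSV))]
y=1.952;X=np.array([np.cos(y),np.sin(y)]);Y=np.array([-X[1],X[0]]);C=np.array([.5395,.1955])
for n,a,b,z in[("knob",-.048,0,.125),("barR",.032,-.068,.178),("barL",.032,.068,.178)]:print(n,np.round(proj(p,[*(C+a*X+b*Y),z]),1))
k=np.zeros(V.shape,np.uint8);q=[proj(p,[*(C+a*X+b*Y),.178]) for a,b in[(.018,-.08),(.018,.08),(.048,.08),(.048,-.08)]];cv2.fillPoly(k,[np.int32(q)],1)
m=((H<15)&(S>70)&(V>40)&(V<190)).astype(np.uint8)*k;m=cv2.morphologyEx(m,2,np.ones((9,9)));n,l,st,_=cv2.connectedComponentsWithStats(m);i=1+np.argmax(st[1:,4]);ys,xs=np.nonzero(l==i)
r=cv2.minAreaRect(np.c_[xs,ys].astype(np.float32));print("bar",r)
b=np.array([plane(p,*map(float,a),.178)[:2] for a in cv2.boxPoints(r)])*1000;r=cv2.minAreaRect(b.astype(np.float32));print("bar world",r,"want",(C+.032*X).round(4))
from ptr import ptr
ptr(f,[*(C-.048*X),.125],y,28)
E
python3 fin.py w18
```

```text
37.225 [0.46562292 0.18417324 0.34243133] [ 0.57644617 -0.32796937 -1.21118794]
knob [383.6 151.3]
barR [307.2  72.1]
barL [308.8 221.7]
bar ((305.5000305175781, 149.503173828125), (167.18768310546875, 34.06300354003906), 89.63506317138672)
bar world ((523.388671875, 227.05746459960938), (152.59532165527344, 33.9166259765625), 22.13103485107422) want [0.5276 0.2252]
w18 n 36 ellipse [383.1 152.6] [21.9 29.8] ctr [0.556  0.1509 0.1253] mean [-8.1 -9.1] ang -131.8 vol~ 6.23
 tip [-11.8 -12.5] -133.2
```

Run:
```python
from h import *
y=1.952;X=np.array([np.cos(y),np.sin(y)]);Y=np.array([-X[1],X[0]]);B=np.array([.5265,.2246])
p=ctrl.camera_params("side");im=cv2.imread("pics/dw18.png");H,S,V=[c.astype(int) for c in cv2.split(cv2.cvtColor(im,cv2.COLOR_BGR2HSV))]
q=np.array([proj(p,[*(B+a*X+b*Y),z]) for a in(-.01,.01) for b in(-.068,.068) for z in(.158,.178)])
m=((H<14)&(S>80)&(V<190)).astype(np.uint8);k=np.zeros_like(m);a,b=q.min(0).astype(int)-8,q.max(0).astype(int)+8;k[a[1]:b[1],a[0]:b[0]]=1
m=cv2.morphologyEx(m*k,2,np.ones((5,5)));n,l,st,_=cv2.connectedComponentsWithStats(m);i=1+np.argmax(st[1:,4]);t=np.argwhere(l==i)
print("pred bbox",q.min(0),q.max(0),"meas",st[i])
w=np.zeros_like(m);cv2.fillConvexPoly(w,cv2.convexHull(q.astype(np.float32)).astype(np.int32),1)
for c in np.linspace(a[0]+18,b[0]-18,6).astype(int):
    f=lambda z:np.nonzero(z[:,c])[0];A=f(l==i);W=f(w);print(c,"meas",A.min(),A.max(),"pred",W.min(),W.max())
```

```text
pred bbox [193.89981067 283.88900285] [278.33802064 303.34117746] meas [ 197  287   81   15 1055]
203 meas 289 301 pred 287 303
216 meas 288 301 pred 286 302
229 meas 287 301 pred 285 302
242 meas 288 299 pred 285 301
255 meas 287 299 pred 284 301
268 meas 287 298 pred 283 300
```

The bar matches its docked, level projection, and the pointer is at the off stop. Handing in.

```bash
python3 -c "
from rig import ctrl
print(ctrl.job_done())"
```

```text
the job is handed in; nothing more can be done
None
```

The job is handed in: the knob is at its off stop and the speaker sits down in the dock, back to the back rest, by my camera and force readings (no verdict came back). Turning the knob pushed the speaker a few centimetres and about 70° across the table first, I opened 11 pictures against the limit of 10, and only the tape roll was measured as unmoved (partway through), not the cup or stapler.

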